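Start the ultraviolet sanitising box with the stylus

TASK

A chestpiece is waiting in the sanitising box: push the box's drop-down door up until it is fully shut. Then take the stylus from its slotted rest, press the recessed start button in the box's roof fully down with the stylus tip and hold it down for a second, and stand the stylus upright back in its rest. Leave the timer knob as it is set and do not disturb the chestpiece, pot or caliper.

Things in the scene. Friction and masses are not known exactly. Their poses are not given: they have to be found in the camera images.
- uv_box: Squat beige plastic sanitising box, fixed to the counter, 190 (x, depth) x 280 (y, width) x 150 high. Origin: centre of its underside on the counter. Its own -x side is the front, which the door closes; z up. Flat roof at z = 150 mm, holding the timer knob and the recess.
- door (a joint): Bottom-hinged front door of the box, a panel 250 wide, 125 high, 12 thick. 0 = shut (upright), grows as its upper edge comes down and out towards the box's own -x (rad). It starts ajar; a stiff hinge holds it wherever it is left (about 2 N at the edge moves it).
- door_hinge (a point): Middle of the door's hinge line, in the box's frame at x = -101, z = 14 mm; hinge line along the box's y.
- door_edge (a point): Middle of the door's upper edge, mid-thickness, 125 mm from the hinge; when shut in the box's frame at x = -101, z = 139 mm. A ridge 10 mm high stands 4.5 mm proud of the outer face, 13 mm below the edge.
- recess_mouth (a point): Centre of the mouth of the round 13 mm wide recess in the roof, level with the roof, inside a flat steel bezel 23 mm wide; in the box's frame at (-35, -65, 150) mm. The grey button cap, 11 mm wide, lies 7 mm below the mouth.
- start_button (a joint): Spring start button at the bottom of the recess. 0 = up, grows as pressed straight down; 0.005 m = fully down, about 4 N.
- timer_mark (a point): Pointer mark near the rim of the ridged timer knob, 18 mm from its axis. The knob, 40 mm across and 20 high, stands on the roof at (45, 75) mm in the box's frame.
- stylus: Loose stylus, 45 g, standing upright in its rest, point down. Origin at the point; its z runs up along the shaft. Steel point 5 mm across for the lowest 15 mm, steel shaft 8 mm across to 45 mm, round black collar 28 mm across from 45 to 51 mm, black square handle 16 x 16 mm from 51 to 111 mm; the handle's faces look along its own x and y.
- stylus_handle (a point): Centre of the stylus's square handle at grip height, 86 mm above the point.
- rest: Fixed grey plastic slotted rest, on a 60 x 60 mm foot, 55 mm high. Origin: centre of its underside, under the middle of the slot. The slot is 14 mm wide, runs along the rest's own x for 40 mm (x -20 to 20), open above and at its -x end, closed by a wall from x = 14. The stylus's shaft hangs in the slot and its collar lies on the top, so the point is 10 mm above the counter.
- chestpiece: Bronze-toned chestpiece, 46 mm across, 31 high, with a short steel stem, lying on the floor of the box. Origin under its centre. Leave alone.
- pot: White porcelain specimen pot, 64 mm across, 60 high, standing on the counter. Origin at the centre of its underside. Leave alone.
- caliper: Polished steel caliper, 230 mm long along its x, jaws to its -y, 12 high, flat on the counter. Origin under the middle of its bar. Leave alone.
Mind the look-alikes: they are no part of the job. What is shaped like the rest but green or pink is not meant. There is more than one size of the stylus; the job needs the larger.

How it is judged:
By the outcome, as a careful person would: the job done as asked, in the order asked, and still so for the second after the job is handed in, with the robot touching nothing.
It also fails if it takes over 72 s, if anything falls off the work surface, if the arm or the gripper's body presses on something with over 40 N, if the wrist force passes 120 N, or if a joint passes its speed limit or range.

ROBOT

A 6-joint arm with a two-finger parallel gripper is mounted at the origin on the work surface. World frame = base frame: x ahead of the robot, y to its left, z up, the work surface at z = 0. Lengths are in m, angles in rad, forces in N, time in s.
With the tool pointing down it reaches from about 0.275 to 0.85 m from the base axis. Payload 5.2 kg.
Tool frame: the origin (TCP) lies at the very end of the fingers, on their centre line; the grasp point (between the pads) lies 19 mm behind it; z points along the fingers, y is the direction in which the jaws open and shut (so a half turn about z gives the same grasp; the last joint's range is limited). The gripper opens to 85 mm and grips with 20 to 120 N. Pads are 22 mm wide; open, the fingers measure 114 mm over their backs; the gripper's body (76 mm by 85 mm) begins 54 mm behind the grasp point. The pads swing forward as they close: fully open they stand 13 mm farther back than shut.
Start: joints at [-1.316, 0.259, 1.535, -0, 1.348, -0.203], TCP at [0.243, -0.493, 0.231] pointing down, gripper open.
Joint ranges: [-3.14, 3.14], [-0.91, 2.08], [0.19, 2.58], [-1.22, 4.36], [0.22, 2.71], [-3.12, 3.12]. Speed limits (rad/s): [2.57, 2.57, 3.14, 3.14, 3.14, 3.14].

INTERFACE

Orientations are given as a unit quaternion [x, y, z, w].
In Python, from station import readout, viewer, order, finder gives the robot as it stands.
- The arm moves only by the tool play_rows, never from a script. Its argument "rows" is a list of rows, each an object of numbers: "x", "y", "z": the shift along the tool's x, y, z in cm; "ax", "ay", "az": the turn, a rotation vector about the tool's x, y, z in degrees. A call has 1 to 5 rows; each row is the pose to reach, as a shift and turn from the pose measured when the call began, along the tool's axes at that moment; what a row does not reach only later rows make up. A row lasts 1/12 s, in which the tool goes at most 41.7 mm and 7.16 degrees, less where a joint would pass 70% of its speed; a pose out of reach is approached as far as the arm can. A call with a gripper value outside its range is refused whole. "grip" is the opening, from 0 (shut) to 1 (fully open), set as the call begins (left out, the last holds). The fingers move at their own pace and stop on an object; the grip force is fixed at half the most. Time passes only in rows, so rows that repeat a pose let the fingers close. It gives the time, the measured TCP pose, the force and the opening at its end, in the units of the state.
- readout.sense(): the state, without advancing time (a new reading comes with each control period).
- viewer.grab_frame(name): name is "scene" or "side" or "wrist"; returns a dict with "image" (420x560x3 uint8, red, green, blue), "range_z" (420x560 float32, m along the optical axis (not along the pixel's ray), 0 where there is no reading), "K" (3x3 intrinsics, pixels), "k1" (the pictures are not rectified: a ray, as slopes to the right and down, at radius r is drawn at 1 + k1 r^2 times it, then the intrinsics apply), "R" (3x3) and "t" (3): a world point X has camera coordinates R X + t; the wrist camera has in their place "hand_eye" (4x4, takes a point from camera to tool coordinates, whose origin is the TCP and whose axes are the flange's). Camera axes: x right, y down, z forward; pixel columns grow to the right and rows downward; lengths in m; the calibration is good to about 2 mm. A picture is of the moment at which its call begins: read the wrist's pose just before it.
- order.hand_in(): hands the job in, once; it reports no verdict.
Trained networks look in a picture, given as the dict that the camera call returned (one of the last four; its "shot" number tells which), for a name from the list of things; names that differ only in an ending like _2 or _b are one class to them, and where a whole thing is asked for, a point or a joint stands for the part that bears it (a point fixed in the world has none). Each returns a list of dicts, best first, with "score" (0 to 1); they miss things now and then, are a little off and sometimes report something else, mostly with a low value. They report only what shows in the picture. A call takes as long as a camera call. They do not tell look-alikes from the thing itself.
- finder.search_frame(picture, thing): "extent" ([left, top, width, height] in pixels, round what is visible of it).
- finder.landmark_of(picture, thing): "centre" ([column, row] in pixels: a listed point, or the origin of a listed thing).
The state is a dict: "time": time; "joint_positions": joint angles; "joint_vel": joint speeds; "joint_efforts": joint torques, N m; "tool_pos": TCP position; "tcp_rot": TCP orientation; "force": force on the tool from outside, world axes, zero at the start; "moment": the same for the moment, N m; "opening": opening from 0.0 (shut) to 1.0 (fully open).
Only numpy, scipy, OpenCV 4.12 (cv2) and the standard library are available. Lean on these libraries where they do the work, as an engineer would, in place of code of your own. Each camera call takes 0.05 s, during which the arm holds its last target.

## Working session

There is one attempt and no reset: what is moved stays moved. The work goes in short steps, Python scripts to look and compute and a tool call to move; the robot and the scene stay as the last step left them, time stands still between calls to the robot, and variables do not carry over. Pictures are saved under pics/ and viewed, and the job is handed in when it is done.

Besides the shell and the picture viewer there is one more tool, called in YAML: its name, and indented under it one key for each argument. play_rows: Moves the arm, as the interface text tells. Its arguments: {"type":"object","properties":{"rows":{"type":"array"},"grip":{"type":"number"}},"required":["rows"]}

```bash
ls; mkdir -p pics
cat > h.py <<'E'
import numpy as np, cv2
from scipy.spatial.transform import Rotation as Ro
from station import readout, viewer, order, finder
def grab(n, save=None):
    s=readout.sense(); f=viewer.grab_frame(n); f['s']=s
    if n=='wrist':
        T=np.eye(4); T[:3,:3]=Ro.from_quat(s['tcp_rot']).as_matrix(); T[:3,3]=s['tool_pos']
        f['M']=T@np.array(f['hand_eye'])
    else:
        T=np.eye(4); T[:3,:3]=f['R']; T[:3,3]=f['t']; f['M']=np.linalg.inv(T)
    if save: cv2.imwrite('pics/'+save+'.png', f['image'][:,:,::-1])
    return f
def ray(f,u,v):
    K=np.array(f['K']); p=np.array([(u-K[0,2])/K[0,0],(v-K[1,2])/K[1,1]]); q=p.copy()
    for _ in range(20): q=p/(1+f['k1']*(q@q))
    return f['M'][:3,:3]@np.array([q[0],q[1],1]), f['M'][:3,3]
def at_z(f,u,v,z):
    d,o=ray(f,u,v); return o+d*(z-o[2])/d[2]
def depth_pt(f,u,v,w=1):
    u0,v0=int(round(u)),int(round(v)); a=f['range_z'][max(0,v0-w):v0+w+1,max(0,u0-w):u0+w+1]; a=a[a>0]
    if len(a)==0: return None
    d,o=ray(f,u,v); return o+d*np.median(a)
def proj(f,X):
    c=np.linalg.inv(f['M'])@np.append(X,1); p=c[:2]/c[2]; p=p*(1+f['k1']*(p@p)); K=np.array(f['K'])
    return np.array([K[0,0]*p[0]+K[0,2],K[1,1]*p[1]+K[1,2]])
E
python3 - <<'E'
from h import *
np.set_printoptions(precision=4,suppress=True)
print(readout.sense())
for n in ['scene','side','wrist']:
    f=grab(n,n+'0'); print(n,f['K'],f['k1'],f['M'])
    for t in ['uv_box','door','door_hinge','door_edge','recess_mouth','timer_mark','stylus','stylus_handle','rest','chestpiece','pot','caliper']:
        for r in finder.landmark_of(f,t)[:3]:
            p=depth_pt(f,*r['centre']); print(t,round(r['score'],2),np.round(r['centre'],1),p)
E
```

```text
pics
{'time': 0.0, 'joint_positions': array([-1.3158,  0.2594,  1.5361,  0.    ,  1.348 , -0.2028]), 'joint_vel': array([-0.    , -0.0008,  0.0022,  0.0006,  0.    ,  0.0003]), 'joint_efforts': array([ -0.0024, -44.6039, -29.0562,  -0.0006,   0.012 ,   0.    ]), 'tool_pos': array([ 0.243 , -0.4928,  0.2305]), 'tcp_rot': array([ 0.9739,  0.2269, -0.    , -0.0009]), 'force': array([ 0.4163,  0.0574, -1.0217]), 'moment': array([ 0.0108, -0.0127, -0.086 ]), 'opening': 0.9996281435986524}
scene [[545.3612   0.     272.5011]
 [  0.     545.3612 205.3008]
 [  0.       0.       1.    ]] -0.19308333003755807 [[ 0.8974  0.3795 -0.225   0.8985]
 [ 0.4411 -0.7598  0.4777 -0.7733]
 [ 0.0104 -0.5279 -0.8492  1.4223]
 [ 0.      0.      0.      1.    ]]
uv_box 0.75 [309.8 212.8] [ 0.6632 -0.0339  0.1504]Traceback (most recent call last):
  File "<stdin>", line 7, in <module>
ValueError: it knows: caliper, chestpiece, door_edge, door_hinge, pot, recess_mouth, rest, stylus, stylus_handle, timer_mark, uv_box
```

Run:
```python
from h import *
np.set_printoptions(precision=4,suppress=True)
for n in ['scene','side','wrist']:
    f=grab(n,n+'1'); print(n,f['K'][0][0],f['k1'],f['M'][:3,3])
    for t in ['uv_box','door_hinge','door_edge','recess_mouth','timer_mark','stylus','stylus_handle','rest','chestpiece','pot','caliper']:
        for r in finder.landmark_of(f,t)[:4]:
            p=depth_pt(f,*r['centre']); print(t,round(r['score'],2),np.round(r['centre'],1),p)
```

```text
scene 545.361175997924 -0.19308333003755807 [ 0.8985 -0.7733  1.4223]
uv_box 0.74 [311.6 209.4] [ 0.6629 -0.021   0.1491]
door_hinge 0.67 [283.7 197.9] [ 0.5786 -0.0222  0.1504]
door_edge 0.66 [264.1 170.1] [0.4784 0.0564 0.1215]
recess_mouth 0.89 [296.1 199. ] [ 0.6101 -0.008   0.1468]
timer_mark 0.52 [340.7 157.6] [0.6703 0.167  0.166 ]
stylus 0.71 [200.8 297.2] [ 0.4904 -0.3498  0.0493]
stylus_handle 0.52 [177.3 312.4] [ 0.4647 -0.4237  0.0765]
stylus_handle 0.48 [198.1 285.7] [ 0.4841 -0.3416  0.1038]
rest 0.88 [163.6 271.8] [ 0.362  -0.3328  0.0542]
rest 0.78 [239.5 291.8] [ 0.5773 -0.2898  0.0526]
rest 0.63 [199.  299.2] [ 0.4888 -0.3569  0.0487]
pot 0.92 [308.9 127.9] [0.5113 0.3157 0.0547]
caliper 0.96 [264.6 349.7] [ 0.7037 -0.3912  0.0052]
side 510.8638503638692 -0.1078243229626039 [ 0.515  -1.1226  0.8126]
uv_box 0.81 [317.  221.6] [ 0.6236 -0.0774  0.0993]
uv_box 0.53 [367.8 345.9] [ 0.7051 -0.4013  0.0057]
door_hinge 0.76 [281.6 220.7] [0.5382 0.0451 0.0212]
door_edge 0.61 [257.4 192.6] [0.475  0.031  0.1217]
recess_mouth 0.85 [306.6 186.9] [0.6025 0.0072 0.1499]
timer_mark 0.78 [320.6 155.9] [0.6543 0.1812 0.1496]
stylus 0.75 [247.2 359.2] [ 0.456  -0.4223 -0.0003]
stylus 0.53 [256.1 328.6] [ 0.4741 -0.3599  0.0229]
stylus_handle 0.83 [255.3 296.2] [ 0.4753 -0.3475  0.1033]
stylus_handle 0.53 [258.  329.6] [ 0.478  -0.3603  0.0202]
stylus_handle 0.45 [247.2 336.8] [ 0.4594 -0.4243  0.0674]
stylus_handle 0.27 [366.6 346.7] [ 0.7025 -0.4027  0.005 ]
rest 0.79 [202.3 326.1] [ 0.3588 -0.3446  0.0178]
rest 0.73 [254.5 331.4] [ 0.4704 -0.3602  0.0149]
rest 0.64 [293.8 303.7] [ 0.5568 -0.286   0.0219]
pot 0.81 [266.3 175.7] [0.4959 0.3159 0.0136]
caliper 0.82 [367.  344.7] [ 0.7039 -0.3982  0.0061]
wrist 315.5127905817844 -0.054295409884669396 [ 0.312  -0.4597  0.3751]
rest 0.93 [189.   14.6] [ 0.3499 -0.3419  0.055 ]
```

View pics/scene1.png

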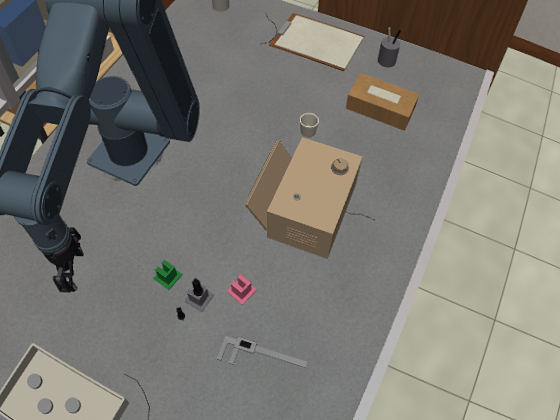

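View pics/side1.png

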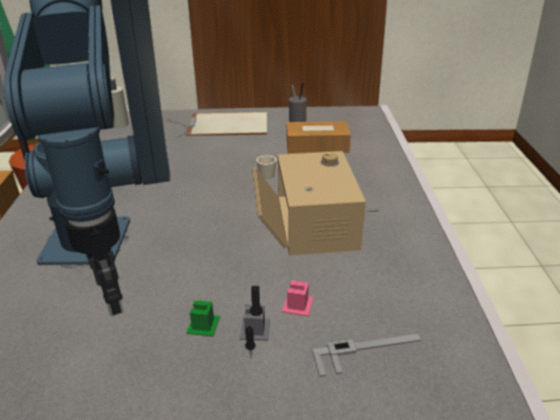

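View pics/wrist1.png

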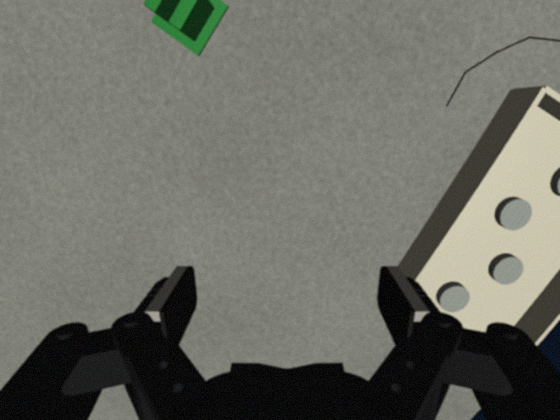

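The grey rest holding the larger stylus is at (199,297) in the scene picture. The green and pink rests and the small stylus at (180,314) are look-alikes. The box is at (310,200), with its door leaning out to the upper left. Next I'll fit the poses from depth.

```bash
cat >> h.py <<'E'
def cloud(f):
    K=np.array(f['K']); v,u=np.mgrid[:420,:560]
    pts=cv2.undistortPoints(np.stack([u.ravel(),v.ravel()],1).astype(np.float64)[:,None],K,np.array([f['k1'],0,0,0,0.]))[:,0]
    z=f['range_z'].ravel().astype(float); P=np.c_[pts*z[:,None],z]@f['M'][:3,:3].T+f['M'][:3,3]
    P[z<=0]=np.nan
    return P.reshape(420,560,3)
E
python3 - <<'E'
from h import *
np.set_printoptions(precision=4,suppress=True)
for n in ['scene','side']:
    f=grab(n); P=cloud(f); im=f['image'].astype(int)
    print(n,'table z',np.nanmedian(P[300:340,320:400,2]))
    roi=(P[...,0]>.45)&(P[...,0]<.9)&(P[...,1]>-.25)&(P[...,1]<.27)
    m=roi&(abs(P[...,2]-.15)<.006)
    k,lab,st,_=cv2.connectedComponentsWithStats(m.astype(np.uint8)); m=lab==1+np.argmax(st[1:,4])
    q=P[m][:,:2].astype(np.float32); r=cv2.minAreaRect(q); print('roof',r, np.median(P[m][:,2])); print(cv2.boxPoints(r))
    for nm,sel in [('rest+sty',(abs(P[...,0]-.48)<.06)&(abs(P[...,1]+.355)<.06)&(P[...,2]>.01))]:
        for lo,hi in [(.045,.053),(.055,.07),(.07,.112),(.112,.14)]:
            s=sel&(P[...,2]>lo)&(P[...,2]<hi); 
            if s.sum()>5:
                A=P[s]; print(lo,hi,s.sum(),A.mean(0),A.max(0),A.min(0), cv2.minAreaRect(A[:,:2].astype(np.float32)))
    c=cv2.resize(f['image'][250:350,140:300] if n=='scene' else f['image'][270:370,180:340],None,fx=5,fy=5,interpolation=cv2.INTER_CUBIC)
    cv2.imwrite(f'pics/c_{n}.png',c[:,:,::-1])
E
```

```text
scene table z 7.710746012656866e-05
roof ((0.6383113861083984, 0.06671252101659775), (0.19181887805461884, 0.2875805199146271), 4.38869571685791) 0.14957582796099134
[[ 0.5317  0.2027]
 [ 0.5537 -0.084 ]
 [ 0.7449 -0.0693]
 [ 0.7229  0.2174]]
0.045 0.053 48 [ 0.479  -0.3466  0.0497] [ 0.4955 -0.3182  0.0529] [ 0.4513 -0.4096  0.0452] ((0.46895360946655273, -0.36031869053840637), (0.09014052897691727, 0.04007473215460777), 62.89811325073242)
0.055 0.07 75 [ 0.4796 -0.3445  0.0602] [ 0.4944 -0.3207  0.0691] [ 0.4542 -0.4077  0.0551] ((0.46823424100875854, -0.3607774078845978), (0.0871560275554657, 0.035755984485149384), 63.30902099609375)
0.07 0.112 64 [ 0.4788 -0.3516  0.0908] [ 0.487  -0.3311  0.1117] [ 0.4549 -0.4147  0.0704] ((0.4703139662742615, -0.37228888273239136), (0.08666747063398361, 0.017816727980971336), 75.71463012695312)
0.112 0.14 43 [ 0.478  -0.3394  0.12  ] [ 0.4866 -0.3301  0.1258] [ 0.4688 -0.3481  0.113 ] ((0.47764909267425537, -0.3387056291103363), (0.01800488866865635, 0.017542598769068718), 83.52035522460938)
side table z -3.614762060877297e-05
roof ((0.63661712
[... 298 characters left out ...]
25592, -0.34264707565307617), (0.040559351444244385, 0.04009612649679184), 87.37793731689453)
0.055 0.07 157 [ 0.4717 -0.3464  0.06  ] [ 0.4895 -0.3224  0.0698] [ 0.45   -0.3618  0.055 ] ((0.47003093361854553, -0.34224429726600647), (0.038942452520132065, 0.03930150344967842), 88.04025268554688)
0.07 0.112 128 [ 0.4747 -0.3493  0.0924] [ 0.483  -0.3361  0.1116] [ 0.4594 -0.4146  0.0721] ((0.47136104106903076, -0.3750741183757782), (0.07986011356115341, 0.016172632575035095), 84.12032318115234)
0.112 0.14 61 [ 0.4744 -0.3436  0.1182] [ 0.4814 -0.3339  0.1222] [ 0.4669 -0.3508  0.1121] ((0.47416219115257263, -0.342359721660614), (0.014323649927973747, 0.017026815563440323), 0.9708385467529297)
```

View pics/c_scene.png

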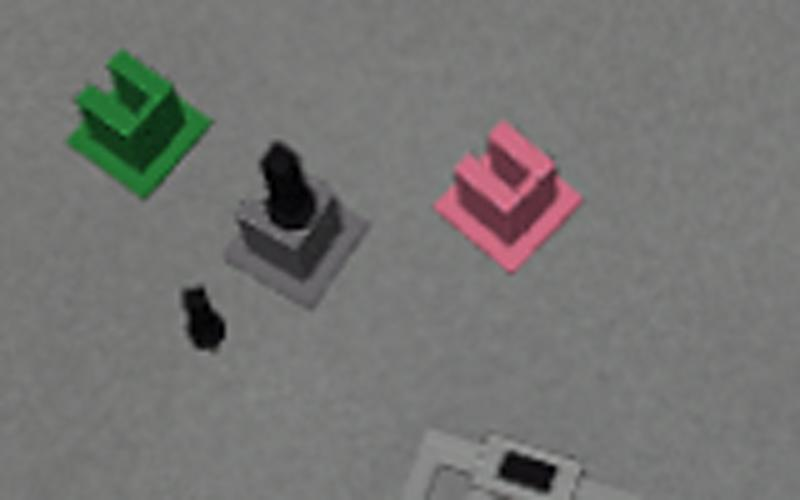

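View pics/c_side.png

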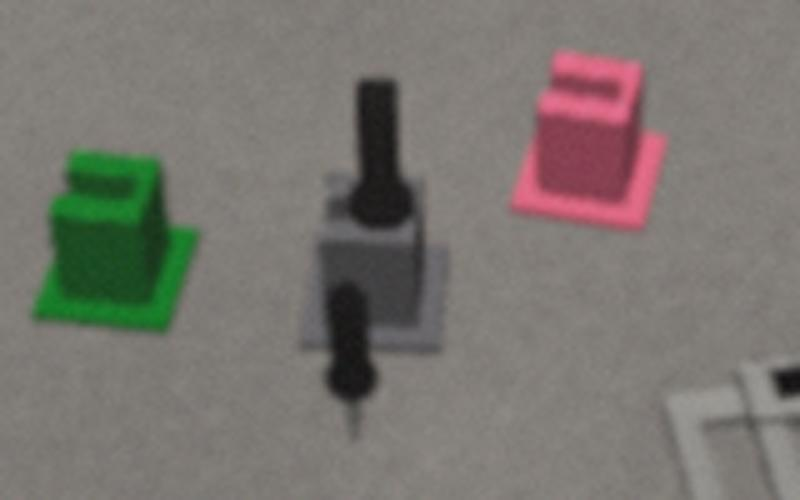

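```bash
cat >> h.py <<'E'
def goto(x,y,z,yaw):
    "yaw = world heading of tool x in deg, tool down; prints shift cm & rotvec deg in tool axes"
    s=readout.sense(); R=Ro.from_quat(s['tcp_rot']); a=np.radians(yaw)
    Rt=Ro.from_matrix(np.array([[np.cos(a),np.sin(a),0],[np.sin(a),-np.cos(a),0],[0,0,-1]]))
    d=R.inv().apply(np.array([x,y,z])-s['tool_pos'])*100; w=np.degrees((R.inv()*Rt).as_rotvec())
    print('t',round(s['time'],2),'pos',np.round(s['tool_pos'],4),'F',np.round(s['force'],1),'shift cm',np.round(d,2),'turn',np.round(w,2))
E
python3 -c "
from h import *
goto(.4276,.0485,.22,4.5); goto(.40,-.34,.25,0)"
```

```text
t 2.0 pos [ 0.2431 -0.4934  0.2313] F [ 0.3 -0.2 -0. ] shift cm [ 40.5  -40.45   1.13] turn [-0.   -0.   21.73]
t 2.0 pos [ 0.2431 -0.4934  0.2313] F [ 0.3 -0.2 -0. ] shift cm [20.85 -6.82 -1.87] turn [-0.   -0.   26.23]
```

play_rows:
  rows:
    - {"x": 4.2,"y": -1.4,"z": -0.4,"az": 5.2}
    - {"x": 8.4,"y": -2.8,"z": -0.8,"az": 10.4}
    - {"x": 12.6,"y": -4.2,"z": -1.2,"az": 15.6}
    - {"x": 16.8,"y": -5.6,"z": -1.6,"az": 21}
    - {"x": 20.85,"y": -6.8,"z": -1.9,"az": 26.2}
  grip: 0

```text
$.rows[0]: bad value
```

play_rows:
  rows:
    - {"x": 0}
    - {"x": 0}
    - {"x": 0}

```text
$.rows[0]: bad value
```

Run:
```python
from h import *
np.set_printoptions(precision=4,suppress=True)
goto(.40,-.34,.25,0)
f=grab('wrist','w2'); P=cloud(f); print(f['M'])
sel=(abs(P[...,0]-.475)<.05)&(abs(P[...,1]+.342)<.045)
for lo,hi in [(.002,.02),(.048,.058),(.0585,.066),(.115,.13)]:
    s=sel&(P[...,2]>lo)&(P[...,2]<hi)
    if s.sum()>5:
        A=P[s]; r=cv2.minAreaRect(A[:,:2].astype(np.float32)); print(lo,s.sum(),A.mean(0),r)
for t in ['stylus','stylus_handle','rest']:
    for r in finder.landmark_of(f,t): print(t,r['score'],r['centre'],depth_pt(f,*r['centre']))
```

```text
t 2.0 pos [ 0.2431 -0.4934  0.2313] F [ 0.3 -0.2 -0. ] shift cm [20.85 -6.82 -1.87] turn [-0.   -0.   26.23]
[[ 0.4401 -0.8565 -0.2695  0.312 ]
 [-0.8979 -0.42   -0.1317 -0.4597]
 [-0.0004  0.2999 -0.954   0.3751]
 [ 0.      0.      0.      1.    ]]
rest 0.6 [188.2, 14.5] [ 0.3495 -0.3415  0.0559]
```

View pics/w2.png

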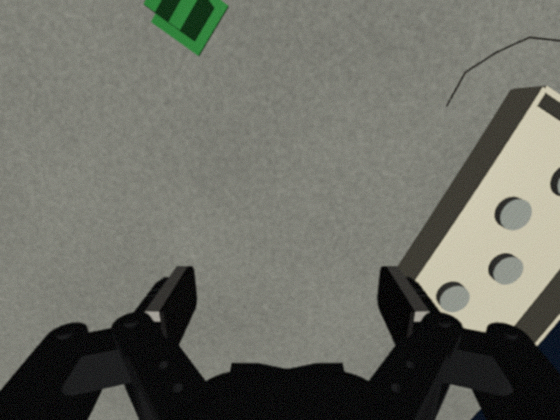

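play_rows:
  rows:
    - {"x": 4.1,"y": -1.4,"z": -0.4,"ax": 0,"ay": 0,"az": 5.2}
    - {"x": 8.2,"y": -2.8,"z": -0.8,"ax": 0,"ay": 0,"az": 10.4}
    - {"x": 12.4,"y": -4.2,"z": -1.2,"ax": 0,"ay": 0,"az": 15.6}
    - {"x": 16.6,"y": -5.6,"z": -1.6,"ax": 0,"ay": 0,"az": 21}
    - {"x": 20.8,"y": -6.8,"z": -1.9,"ax": 0,"ay": 0,"az": 26.2}
  grip: 0

```text
time: 2.62
tool_pos: [0.3922, -0.3466, 0.2499]
tcp_rot: [1.0, -0.002, 0.0, 0.0]
force: [0.4, -0.3, -0.0]
opening: 0.298
```

play_rows:
  rows:
    - {"x": 0,"y": 0,"z": 0,"ax": 0,"ay": 0,"az": 0}
    - {"x": 0,"y": 0,"z": 0,"ax": 0,"ay": 0,"az": 0}

```text
time: 2.78
tool_pos: [0.3938, -0.3449, 0.2504]
tcp_rot: [1.0, 0.0, 0.0, 0.001]
force: [-0.2, -0.2, 0.4]
opening: 0.008
```

```bash
cat > st.py <<'E'
from h import *
import sys
np.set_printoptions(precision=4,suppress=True)
goto(.40,-.34,.25,0)
f=grab('wrist',sys.argv[1]); P=cloud(f); print(f['M'])
sel=(abs(P[...,0]-.475)<.05)&(abs(P[...,1]+.342)<.045)
for lo,hi in [(.002,.02),(.048,.058),(.0585,.066),(.115,.13)]:
    s=sel&(P[...,2]>lo)&(P[...,2]<hi)
    if s.sum()>5:
        A=P[s]; r=cv2.minAreaRect(A[:,:2].astype(np.float32)); print(lo,s.sum(),A.mean(0),r)
for t in ['stylus','stylus_handle','rest']:
    for r in finder.landmark_of(f,t): print(t,r['score'],r['centre'],depth_pt(f,*r['centre']))
E
python3 st.py w3
```

```text
t 2.78 pos [ 0.3938 -0.3449  0.2504] F [-0.2 -0.2  0.4] shift cm [ 0.62 -0.49  0.04] turn [ 0.06 -0.05  0.02]
[[-0.0017 -0.9542 -0.2992  0.4705]
 [-1.      0.0019 -0.0004 -0.345 ]
 [ 0.0009  0.2992 -0.9542  0.3943]
 [ 0.      0.      0.      1.    ]]
0.002 1989 [ 0.474  -0.3415  0.0043] ((0.4751257598400116, -0.3420190215110779), (0.08989272266626358, 0.09841576963663101), 89.94261169433594)
0.048 794 [ 0.4696 -0.339   0.0562] ((0.4701097011566162, -0.3388817608356476), (0.04021618142724037, 0.04059417173266411), 85.537841796875)
0.0585 252 [ 0.4735 -0.3411  0.0622] ((0.4746043384075165, -0.33906090259552), (0.027291547507047653, 0.027187898755073547), 89.8791732788086)
0.115 391 [ 0.4748 -0.3393  0.1221] ((0.47473156452178955, -0.339260458946228), (0.01585388369858265, 0.015957167372107506), 89.67169952392578)
stylus 0.91 [344.6, 120.6] [ 0.4609 -0.4084  0.0393]
stylus 0.75 [283.3, 109.1] [ 0.4723 -0.3424  0.1224]
stylus_handle 0.78 [278.9, 107.2] [ 0.4738 -0.3388  0.1225]
stylus_handle 0.58 [360.1, 119.3] [ 0.4634 -0.415   0.0849]
rest 0.69 [214.6, 24.8] [ 0.5522 -0.2756  0.0554]
rest 0.57 [268.1, 203.9] [ 0.3713 -0.3244  0.056 ]
rest 0.56 [280.7, 110.1] [ 0.4715 -0.3403  0.1221]
```

View pics/w3.png

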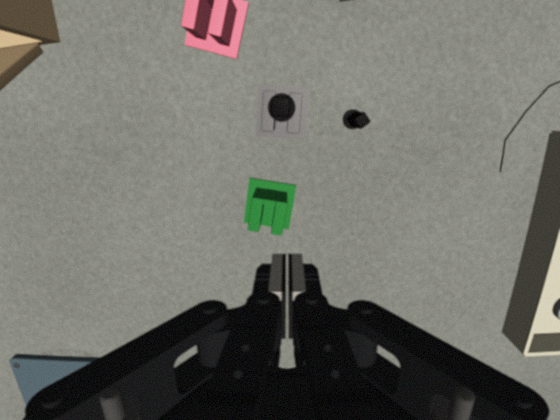

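The picture shows the large stylus in the grey rest at (281,108), with the slot opening downward towards world −x. Its handle is square to the world axes at (0.4747, −0.3393). Next is the door.

```bash
python3 -c "
from h import *
goto(.425,.0485,.22,4.5)"
```

```text
t 2.98 pos [ 0.3912 -0.3477  0.2497] F [-1.3 -0.6  0.2] shift cm [  3.15 -39.64   2.95] turn [ 0.03  0.02 -4.83]
```

play_rows:
  rows:
    - {"x": 0.8,"y": -4.1,"z": 0.3,"ax": 0,"ay": 0,"az": -1.2}
    - {"x": 1.2,"y": -8.2,"z": 0.6,"ax": 0,"ay": 0,"az": -2.4}
    - {"x": 1.8,"y": -12.3,"z": 1,"ax": 0,"ay": 0,"az": -4.8}
    - {"x": 2.4,"y": -16.4,"z": 1.5,"ax": 0,"ay": 0,"az": -4.8}
    - {"x": 3.1,"y": -20.5,"z": 2,"ax": 0,"ay": 0,"az": -4.8}

```text
time: 3.4
tool_pos: [0.4225, -0.1431, 0.2294]
tcp_rot: [0.999, 0.037, -0.0, 0.0]
force: [1.6, 0.6, 0.4]
opening: 0.005
```

play_rows:
  rows:
    - {"x": 0,"y": -4.1,"z": 0.5,"ax": 0,"ay": 0,"az": 0}
    - {"x": 0,"y": -8.2,"z": 1,"ax": 0,"ay": 0,"az": 0}
    - {"x": 0,"y": -12.3,"z": 1,"ax": 0,"ay": 0,"az": 0}
    - {"x": 0,"y": -16.4,"z": 1,"ax": 0,"ay": 0,"az": 0}
    - {"x": 0,"y": -18.5,"z": 1,"ax": 0,"ay": 0,"az": 0}

```text
time: 3.82
tool_pos: [0.4075, 0.0435, 0.2191]
tcp_rot: [0.999, 0.037, -0.0, -0.0]
force: [-0.5, 0.0, -0.7]
opening: -0.003
```

```bash
python3 -c "
from h import *
goto(.425,.0485,.22,4.5)
f=grab('wrist','w4'); P=cloud(f)
for t in ['door_edge','door_hinge','recess_mouth','timer_mark','uv_box']:
    for r in finder.landmark_of(f,t): print(t,r['score'],r['centre'],depth_pt(f,*r['centre']))
for _ in range(3): goto(.425,.0485,.10,4.5)
"
```

```text
t 3.82 pos [0.4075 0.0435 0.2191] F [-0.5  0.  -0.7] shift cm [ 1.78 -0.37 -0.09] turn [-0.05  0.05 -0.24]
door_edge 0.61 [279.5, 128.4] [0.47137506 0.0534094  0.12328555]
door_hinge 0.8 [278.6, 61.2] [0.52913972 0.06004831 0.03803466]
t 4.12 pos [0.4091 0.0397 0.2192] F [ 0.6  0.3 -0.6] shift cm [ 1.65 -0.77 11.92] turn [ 0.07  0.02 -0.32]
t 4.12 pos [0.4091 0.0397 0.2192] F [ 0.6  0.3 -0.6] shift cm [ 1.65 -0.77 11.92] turn [ 0.07  0.02 -0.32]
t 4.12 pos [0.4091 0.0397 0.2192] F [ 0.6  0.3 -0.6] shift cm [ 1.65 -0.77 11.92] turn [ 0.07  0.02 -0.32]
```

View pics/w4.png

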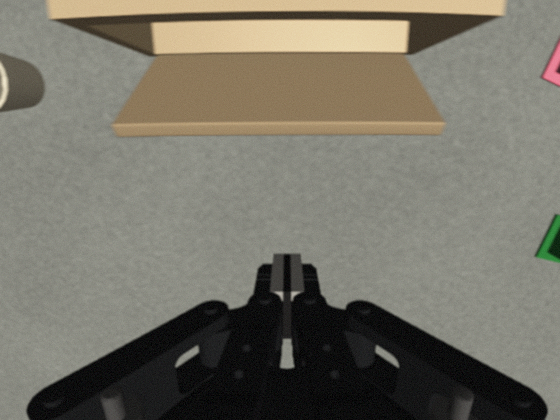

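The door edge lies square across the picture at row 128, columns 115–442, centred on the fingers. I'll go down and push.

play_rows:
  rows:
    - {"x": 0.8,"y": -0.5,"z": 4,"ax": 0,"ay": 0,"az": 0}
    - {"x": 1.2,"y": -0.7,"z": 8,"ax": 0,"ay": 0,"az": 0}
    - {"x": 1.6,"y": -0.7,"z": 11.4,"ax": 0,"ay": 0,"az": 0}
    - {"x": 1.6,"y": -0.7,"z": 11.9,"ax": 0,"ay": 0,"az": 0}
    - {"x": 1.6,"y": -0.7,"z": 11.9,"ax": 0,"ay": 0,"az": 0}

```text
time: 4.53
tool_pos: [0.423, 0.0466, 0.0985]
tcp_rot: [0.999, 0.035, -0.003, 0.0]
force: [-0.5, 0.1, 0.3]
opening: -0.003
```

play_rows:
  rows:
    - {"x": 1,"y": 0,"z": 0,"ax": 0,"ay": 0,"az": 0}
    - {"x": 2,"y": 0,"z": 0,"ax": 0,"ay": 0,"az": 0}
    - {"x": 3,"y": 0,"z": 0,"ax": 0,"ay": 0,"az": 0}
    - {"x": 4,"y": 0,"z": 0,"ax": 0,"ay": 0,"az": 0}
    - {"x": 5,"y": 0,"z": 0,"ax": 0,"ay": 0,"az": 0}

```text
time: 4.95
tool_pos: [0.4733, 0.0501, 0.0994]
tcp_rot: [0.999, 0.035, -0.003, 0.0]
force: [-5.9, -0.7, 2.9]
opening: -0.003
```

play_rows:
  rows:
    - {"x": 0.7,"y": 0,"z": 0,"ax": 0,"ay": 0,"az": 0}
    - {"x": 1.4,"y": 0,"z": 0,"ax": 0,"ay": 0,"az": 0}
    - {"x": 2.0,"y": 0,"z": 0,"ax": 0,"ay": 0,"az": 0}
    - {"x": 2.5,"y": 0,"z": 0,"ax": 0,"ay": 0,"az": 0}
    - {"x": 2.5,"y": 0,"z": 0,"ax": 0,"ay": 0,"az": 0}

```text
time: 5.37
tool_pos: [0.4999, 0.052, 0.0995]
tcp_rot: [0.999, 0.035, -0.003, 0.0]
force: [0.4, -0.0, 0.1]
opening: -0.0
```

play_rows:
  rows:
    - {"x": 0.3,"y": 0,"z": 0,"ax": 0,"ay": 0,"az": 0}
    - {"x": 0.6,"y": 0,"z": 0,"ax": 0,"ay": 0,"az": 0}
    - {"x": 0.9,"y": 0,"z": 0,"ax": 0,"ay": 0,"az": 0}
    - {"x": 1.2,"y": 0,"z": 0,"ax": 0,"ay": 0,"az": 0}

```text
time: 5.7
tool_pos: [0.512, 0.0529, 0.0994]
tcp_rot: [0.999, 0.035, -0.003, 0.0]
force: [-2.4, -0.3, 1.6]
opening: -0.0
```

```bash
python3 -c "
from h import *
goto(.515,.055,.10,4.5)
f=grab('side','s5');c=cv2.resize(f['image'][130:270,220:380],None,fx=5,fy=4,interpolation=cv2.INTER_CUBIC);cv2.imwrite('pics/s5c.png',c[:,:,::-1])
"
```

```text
t 5.7 pos [0.512  0.0529 0.0994] F [-2.4 -0.3  1.6] shift cm [ 0.31 -0.19 -0.06] turn [ 0.03  0.29 -0.43]
```

View pics/s5c.png

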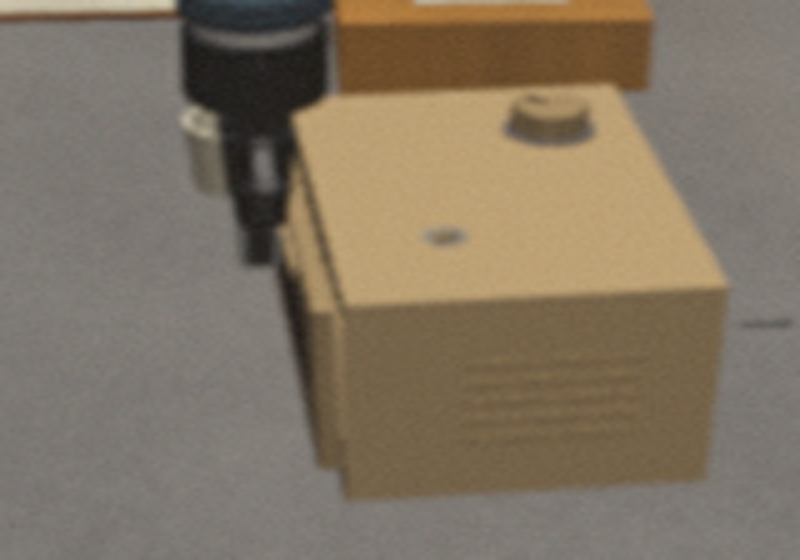

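The door is almost shut, with a thin gap along the roof edge at (320,220). I'll keep pushing until it stops.

play_rows:
  rows:
    - {"x": 0.3,"y": 0,"z": 0,"ax": 0,"ay": 0,"az": 0}
    - {"x": 0.6,"y": 0,"z": 0,"ax": 0,"ay": 0,"az": 0}
    - {"x": 0.6,"y": 0,"z": 0,"ax": 0,"ay": 0,"az": 0}

```text
time: 6.0
tool_pos: [0.5144, 0.0532, 0.0988]
tcp_rot: [0.999, 0.036, -0.007, 0.0]
force: [-15.2, -1.7, 10.6]
opening: 0.0
```

play_rows:
  rows:
    - {"x": 0.2,"y": 0,"z": 0,"ax": 0,"ay": 0,"az": 0}
    - {"x": 0.4,"y": 0,"z": 0,"ax": 0,"ay": 0,"az": 0}
    - {"x": 0.4,"y": 0,"z": 0,"ax": 0,"ay": 0,"az": 0}

```text
time: 6.25
tool_pos: [0.5142, 0.0533, 0.0982]
tcp_rot: [0.999, 0.036, -0.012, 0.0]
force: [-15.9, -1.0, 9.3]
opening: 0.004
```

It stopped at x=0.514 with 16 N, so the door looks shut. I'll back off and go up.

play_rows:
  rows:
    - {"x": -1.5,"y": 0,"z": 0,"ax": 0,"ay": 0,"az": 0}
    - {"x": -4,"y": 0,"z": 0,"ax": 0,"ay": 0,"az": 0}
    - {"x": -6,"y": 0,"z": -3,"ax": 0,"ay": 0,"az": 0}
    - {"x": -6,"y": 0,"z": -7,"ax": 0,"ay": 0,"az": 0}
    - {"x": -6,"y": 0,"z": -11,"ax": 0,"ay": 0,"az": 0}

```text
time: 6.67
tool_pos: [0.4554, 0.0493, 0.2101]
tcp_rot: [0.999, 0.036, -0.013, 0.0]
force: [1.9, -0.4, -0.1]
opening: 0.002
```

play_rows:
  rows:
    - {"x": -0.2,"y": 2,"z": -2,"ax": 0,"ay": 1.4,"az": 1}
    - {"x": 0,"y": 4,"z": -4,"ax": 0,"ay": 1.4,"az": 3}
    - {"x": 0,"y": 6,"z": -4.5,"ax": 0,"ay": 1.4,"az": 4}
    - {"x": 0,"y": 6,"z": -4.5,"ax": 0,"ay": 1.4,"az": 4}
  grip: 0.6

```text
time: 7.0
tool_pos: [0.4632, -0.0137, 0.2577]
tcp_rot: [1.0, -0.0, 0.003, 0.002]
force: [0.7, -0.5, 0.5]
opening: 0.568
```

```bash
cat > bx.py <<'E'
from h import *
import sys
np.set_printoptions(precision=4,suppress=True)
f=grab('wrist',sys.argv[1]); P=cloud(f)
goto(.475,-.339,.20,0)
for t in ['door_edge','recess_mouth','timer_mark','uv_box']:
    for r in finder.landmark_of(f,t): print(t,r['score'],r['centre'],depth_pt(f,*r['centre']), at_z(f,*r['centre'],.15))
g=grab('side',sys.argv[1]+'s'); P=cloud(g)
c=cv2.resize(g['image'][130:270,220:380],None,fx=5,fy=4,interpolation=cv2.INTER_CUBIC);cv2.imwrite('pics/'+sys.argv[1]+'sc.png',c[:,:,::-1])
for n,f in [('side',g),('scene',grab('scene',sys.argv[1]+'t'))]:
  P=cloud(f)
  for t in ['door_edge','door_hinge','recess_mouth','timer_mark']:
    for r in finder.landmark_of(f,t)[:1]: print(n,t,r['score'],r['centre'],depth_pt(f,*r['centre']), at_z(f,*r['centre'],.15))
E
python3 bx.py w6
```

```text
t 7.05 pos [ 0.4622 -0.0121  0.2563] F [-0.5  1.  -1.3] shift cm [ 1.28 32.68  5.68] turn [ 0.09 -0.17 -0.03]
door_edge 0.64 [198.4, 119.6] [0.5347 0.0565 0.1403] [0.5348 0.0539 0.15  ]
recess_mouth 0.55 [265.9, 18.4] [0.6066 0.0006 0.1445] [0.6051 0.0003 0.15  ]
timer_mark 0.65 [532.1, 174.4] [ 0.4692 -0.3191  0.0296] [ 0.4918 -0.2203  0.15  ]
uv_box 0.84 [214.7, 28.0] [0.5988 0.0371 0.1518] [0.5992 0.0374 0.15  ]
side door_edge 0.89 [280.9, 183.0] [0.5375 0.0514 0.1375] [0.5371 0.0298 0.15  ]
side door_hinge 0.72 [283.7, 219.3] [ 0.5412 -0.0667  0.1011] [ 0.5394 -0.1393  0.15  ]
side recess_mouth 0.58 [305.7, 189.8] [ 0.5992 -0.0076  0.1501] [ 0.5992 -0.0074  0.15  ]
side timer_mark 0.52 [323.3, 155.1] [0.6588 0.153  0.1663] [0.6624 0.1851 0.15  ]
scene door_edge 0.67 [284.2, 173.7] [0.5434 0.0551 0.1462] [0.5445 0.0527 0.15  ]
scene recess_mouth 0.93 [296.4, 198.5] [ 0.6095 -0.0041  0.1436] [ 0.6109 -0.008   0.15  ]
scene timer_mark 0.7 [338.4, 158.2] [0.6624 0.1729 0.1513] [0.6622 0.1739 0.15  ]
```

View pics/w6.png

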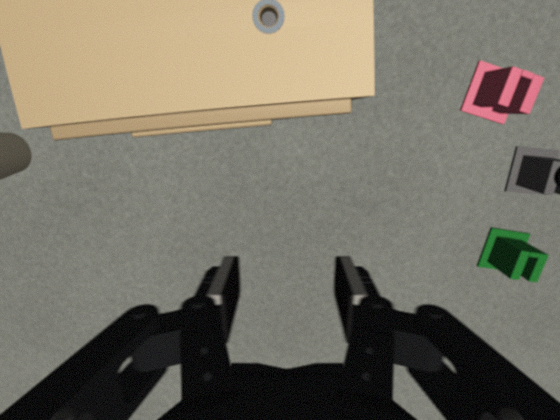

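View pics/w6sc.png

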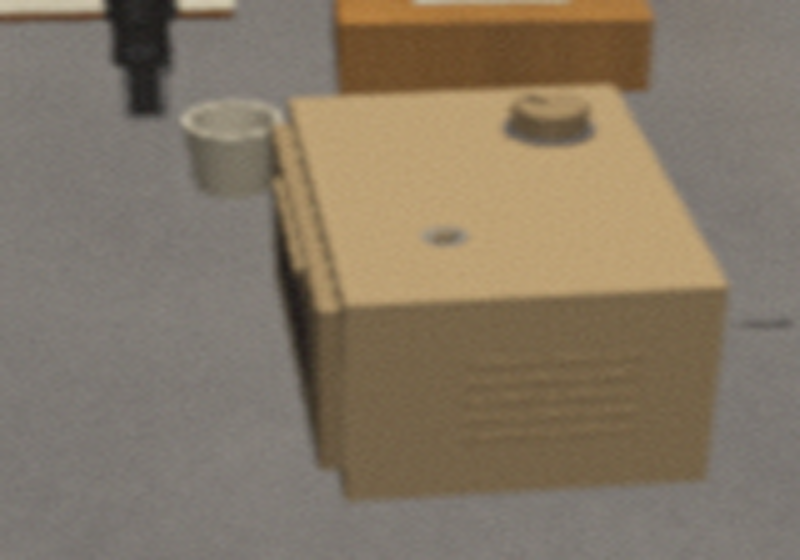

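The door is flush, and the panel edge runs parallel to the roof in both pictures. I'll take one closer look at the recess from above.

play_rows:
  rows:
    - {"x": 3,"y": -0.5,"z": -1,"ax": 0,"ay": 0,"az": 0}
    - {"x": 6,"y": -1,"z": -1,"ax": 0,"ay": 0,"az": 0}
    - {"x": 7.5,"y": -1.2,"z": -1,"ax": 0,"ay": 0,"az": 0}
    - {"x": 7.5,"y": -1.2,"z": -1,"ax": 0,"ay": 0,"az": 0}
    - {"x": 7.5,"y": -1.2,"z": -1,"ax": 0,"ay": 0,"az": 0}

```text
time: 8.17
tool_pos: [0.5358, 0.0019, 0.2644]
tcp_rot: [1.0, 0.001, -0.001, 0.0]
force: [-0.5, -0.5, -0.0]
opening: 0.6
```

```bash
cat > rc.py <<'E'
from h import *
import sys
np.set_printoptions(precision=4,suppress=True)
s0=readout.sense(); print(s0['tool_pos'],s0['joint_vel'])
f=grab('wrist',sys.argv[1])
for r in finder.landmark_of(f,'recess_mouth'):
    u,v=r['centre']; print(r['score'],u,v,at_z(f,u,v,.15))
u,v=map(int,finder.landmark_of(f,'recess_mouth')[0]['centre'])
im=f['image'][v-40:v+40,u-40:u+40]; hsv=cv2.cvtColor(im,cv2.COLOR_RGB2HSV)
m=(hsv[...,1]<70).astype(np.uint8)
k,l,st,c=cv2.connectedComponentsWithStats(m); i=l[40,40] or 1+np.argmax(st[1:,4])
cn,_=cv2.findContours((l==i).astype(np.uint8),cv2.RETR_EXTERNAL,cv2.CHAIN_APPROX_NONE)
cn=max(cn,key=cv2.contourArea); e=cv2.fitEllipse(cn); print('ell',e,st[i])
uu,vv=e[0][0]+u-40,e[0][1]+v-40; print('bezel',uu,vv,at_z(f,uu,vv,.15))
cv2.imwrite('pics/'+sys.argv[1]+'c.png',cv2.resize(im,None,fx=6,fy=6)[:,:,::-1])
P=cloud(f); m=abs(P[...,2]-.15)<.004; q=P[m][:,:2].astype(np.float32); print(cv2.minAreaRect(q),np.median(P[m][:,2]))
E
python3 rc.py w7
```

```text
[0.5358 0.0019 0.2644] [-0.0062 -0.0257  0.0333 -0.0041  0.0064 -0.0048]
0.83 289.8 119.0 [ 0.6063 -0.0006  0.15  ]
ell ((41.9361457824707, 39.47950744628906), (30.196836471557617, 31.090824127197266), 4.17972469329834) [ 27  24  31  32 690]
bezel 290.9361457824707 118.47950744628906 [ 0.6067 -0.0015  0.15  ]
((0.6242674589157104, 0.0658472403883934), (0.1660228967666626, 0.2821595370769501), 4.124714374542236) 0.15125939161684265
```

View pics/w7.png

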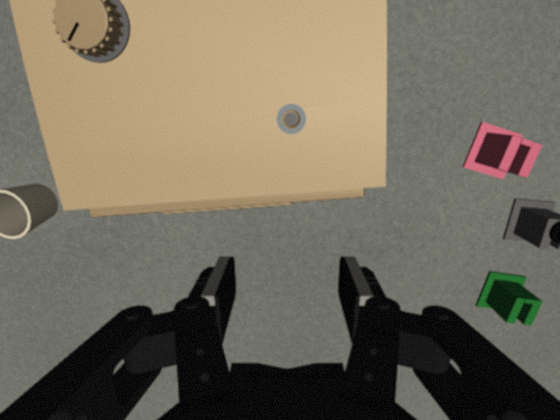

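View pics/w7c.png

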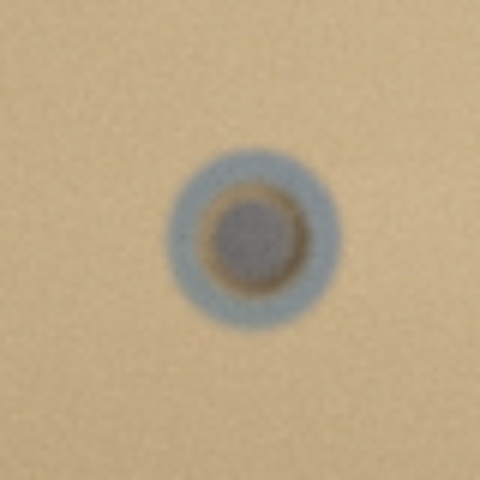

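The recess bezel is centred at (291,118), which gives (0.6067, −0.0015), matching the box model. Now to the stylus.

```bash
python3 -c "
from h import *
goto(.4747,-.3393,.20,0)"
```

```text
t 8.32 pos [0.5348 0.0017 0.2649] F [-0.  -0.3  0.2] shift cm [-6.07 34.09  6.51] turn [0.02 0.1  0.12]
```

play_rows:
  rows:
    - {"x": -1,"y": 4,"z": 0,"ax": 0,"ay": 0,"az": 0}
    - {"x": -2,"y": 8,"z": 0,"ax": 0,"ay": 0,"az": 0}
    - {"x": -3,"y": 12,"z": 0,"ax": 0,"ay": 0,"az": 0}
    - {"x": -4,"y": 16,"z": 0,"ax": 0,"ay": 0,"az": 0}
    - {"x": -5,"y": 20,"z": 1,"ax": 0,"ay": 0,"az": 0}

```text
time: 8.73
tool_pos: [0.4847, -0.1996, 0.2575]
tcp_rot: [1.0, 0.001, 0.001, 0.001]
force: [0.8, -0.8, 0.2]
opening: 0.596
```

```bash
python3 -c "
from h import *
goto(.4747,-.3393,.20,0)"
```

```text
t 8.73 pos [ 0.4847 -0.1996  0.2575] F [ 0.8 -0.8  0.2] shift cm [-1.04 13.95  5.78] turn [ 0.16 -0.1   0.13]
```

play_rows:
  rows:
    - {"x": -0.5,"y": 4,"z": 1.5,"ax": 0,"ay": 0,"az": 0}
    - {"x": -1,"y": 8,"z": 3,"ax": 0,"ay": 0,"az": 0}
    - {"x": -1,"y": 12,"z": 5,"ax": 0,"ay": 0,"az": 0}
    - {"x": -1,"y": 13.9,"z": 5.8,"ax": 0,"ay": 0,"az": 0}
    - {"x": -1,"y": 13.9,"z": 5.8,"ax": 0,"ay": 0,"az": 0}

```text
time: 9.15
tool_pos: [0.4725, -0.3429, 0.197]
tcp_rot: [1.0, -0.001, -0.001, 0.001]
force: [-0.1, 0.2, 0.6]
opening: 0.599
```

play_rows:
  rows:
    - {"x": 0,"y": 0,"z": 0,"ax": 0,"ay": 0,"az": 0}
    - {"x": 0,"y": 0,"z": 0,"ax": 0,"ay": 0,"az": 0}

```text
time: 9.32
tool_pos: [0.4715, -0.3428, 0.1969]
tcp_rot: [1.0, -0.002, -0.001, 0.001]
force: [-0.4, 0.1, -0.0]
opening: 0.594
```

```bash
python3 st.py w8; python3 -c "
from h import *
goto(.4747,-.3393,.077,0)"
```

```text
t 9.32 pos [ 0.4715 -0.3428  0.1969] F [-0.4  0.1 -0. ] shift cm [-7.16 -0.25 -5.29] turn [ 0.08  0.13 -0.22]
[[-0.0059 -0.9532 -0.3022  0.5486]
 [-1.      0.006   0.0005 -0.3431]
 [ 0.0013  0.3022 -0.9532  0.3406]
 [ 0.      0.      0.      1.    ]]
0.002 1775 [ 0.4839 -0.3407  0.0046] ((0.47510457038879395, -0.34189465641975403), (0.09015768766403198, 0.09932956099510193), 89.66246032714844)
0.048 861 [ 0.4739 -0.3389  0.0558] ((0.4708179533481598, -0.33884918689727783), (0.040096379816532135, 0.04014495387673378), 86.00109100341797)
0.0585 322 [ 0.4804 -0.3394  0.0622] ((0.4774479568004608, -0.3391610085964203), (0.02323663979768753, 0.026753440499305725), 1.2994074821472168)
0.115 485 [ 0.4764 -0.3392  0.1215] ((0.4755125343799591, -0.33924898505210876), (0.01556373666971922, 0.01633330062031746), 89.06370544433594)
stylus 0.79 [352.2, 193.7] [ 0.469  -0.4082  0.038 ]
stylus 0.68 [284.1, 183.6] [ 0.4852 -0.3408  0.0622]
stylus_handle 0.77 [365.7, 209.5] [ 0.4669 -0.4108  0.0834]
stylus_handle 0.72 [283.0, 204.4] [ 0.4827 -0.3404  0.1195]
rest 0.75 [208.8, 93.2] [ 0.5634 -0.2772  0.0566]
rest 0.63 [284.1, 186.6] [ 0.4833 -0.3408  0.0661]
rest 0.6 [269.3, 277.5] [ 0.377  -0.3239  0.04  ]
t 9.52 pos [ 0.4729 -0.3419  0.198 ] F [ 0.9  0.4 -0.6] shift cm [ 0.19 -0.29 12.1 ] turn [ 0.17  0.02 -0.07]
```

View pics/w8.png

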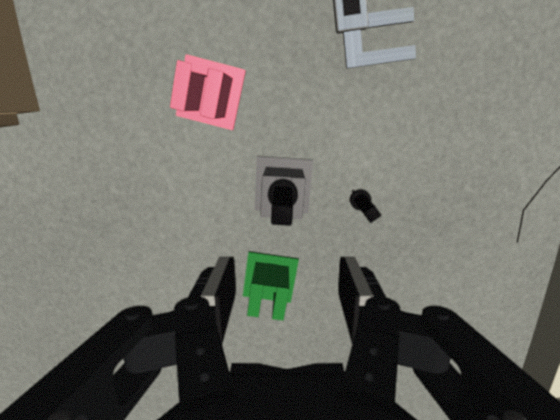

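The stylus handle at (283,210) lies between the jaws. I'll go down and grasp it.

play_rows:
  rows:
    - {"x": 0.2,"y": -0.3,"z": 3,"ax": 0,"ay": 0,"az": 0}
    - {"x": 0.2,"y": -0.3,"z": 6.5,"ax": 0,"ay": 0,"az": 0}
    - {"x": 0.2,"y": -0.3,"z": 9.5,"ax": 0,"ay": 0,"az": 0}
    - {"x": 0.2,"y": -0.3,"z": 11.5,"ax": 0,"ay": 0,"az": 0}
    - {"x": 0.2,"y": -0.3,"z": 12.1,"ax": 0,"ay": 0,"az": 0}

```text
time: 9.93
tool_pos: [0.4735, -0.3366, 0.074]
tcp_rot: [1.0, 0.0, -0.002, -0.001]
force: [0.3, 0.4, 0.2]
opening: 0.601
```

```bash
python3 -c "
from h import *
goto(.475,-.3392,.077,0)"
```

```text
t 9.93 pos [ 0.4735 -0.3366  0.074 ] F [0.3 0.4 0.2] shift cm [ 0.14  0.26 -0.3 ] turn [-0.07  0.24  0.01]
```

play_rows:
  rows:
    - {"x": 0.1,"y": 0.25,"z": -0.2,"ax": 0,"ay": 0,"az": 0}
    - {"x": 0.1,"y": 0.25,"z": -0.2,"ax": 0,"ay": 0,"az": 0}

```text
time: 10.1
tool_pos: [0.4753, -0.3391, 0.0771]
tcp_rot: [1.0, 0.001, -0.002, -0.0]
force: [0.2, 0.1, 0.2]
opening: 0.598
```

play_rows:
  rows:
    - {"x": 0,"y": 0,"z": 0,"ax": 0,"ay": 0,"az": 0}
    - {"x": 0,"y": 0,"z": 0,"ax": 0,"ay": 0,"az": 0}
    - {"x": 0,"y": 0,"z": 0,"ax": 0,"ay": 0,"az": 0}
    - {"x": 0,"y": 0,"z": 0,"ax": 0,"ay": 0,"az": 0}
    - {"x": 0,"y": 0,"z": 0,"ax": 0,"ay": 0,"az": 0}
  grip: 0

```text
time: 10.52
tool_pos: [0.4762, -0.34, 0.0789]
tcp_rot: [1.0, 0.001, -0.001, 0.001]
force: [-0.2, 0.9, 6.5]
opening: 0.184
```

play_rows:
  rows:
    - {"x": 0,"y": 0,"z": -0.5,"ax": 0,"ay": 0,"az": 0}
    - {"x": 0,"y": 0,"z": -2,"ax": 0,"ay": 0,"az": 0}
    - {"x": 0,"y": 0,"z": -5,"ax": 0,"ay": 0,"az": 0}
    - {"x": 0,"y": 0,"z": -8,"ax": 0,"ay": 0,"az": 0}
    - {"x": 0,"y": 0,"z": -12,"ax": 0,"ay": 0,"az": 0}

```text
time: 10.93
tool_pos: [0.4751, -0.3386, 0.1984]
tcp_rot: [1.0, 0.0, -0.002, -0.001]
force: [1.2, -0.2, -0.4]
opening: 0.182
```

play_rows:
  rows:
    - {"x": 0,"y": 0,"z": -4,"ax": 0,"ay": 0,"az": 0}
    - {"x": 0,"y": 0,"z": -8,"ax": 0,"ay": 0,"az": 0}
    - {"x": 0,"y": 0,"z": -8,"ax": 0,"ay": 0,"az": 0}

```text
time: 11.18
tool_pos: [0.4779, -0.3413, 0.2885]
tcp_rot: [1.0, 0.0, 0.003, 0.005]
force: [0.3, -1.5, 1.4]
opening: 0.177
```

```bash
python3 -c "
from h import *
goto(.6067,-.0015,.235,0)
f=grab('wrist','w9')
f=grab('side','s9');c=cv2.resize(f['image'][170:370,200:400],None,fx=3,fy=3,interpolation=cv2.INTER_CUBIC);cv2.imwrite('pics/s9c.png',c[:,:,::-1])
"
```

```text
t 11.18 pos [ 0.4779 -0.3413  0.2885] F [ 0.3 -1.5  1.4] shift cm [ 12.87 -34.02   5.09] turn [ 0.58 -0.39  0.05]
```

View pics/w9.png

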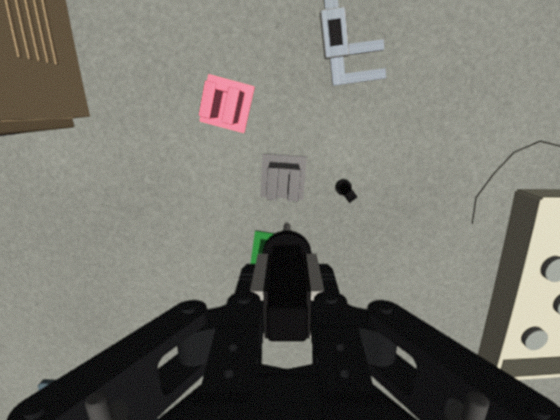

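View pics/s9c.png

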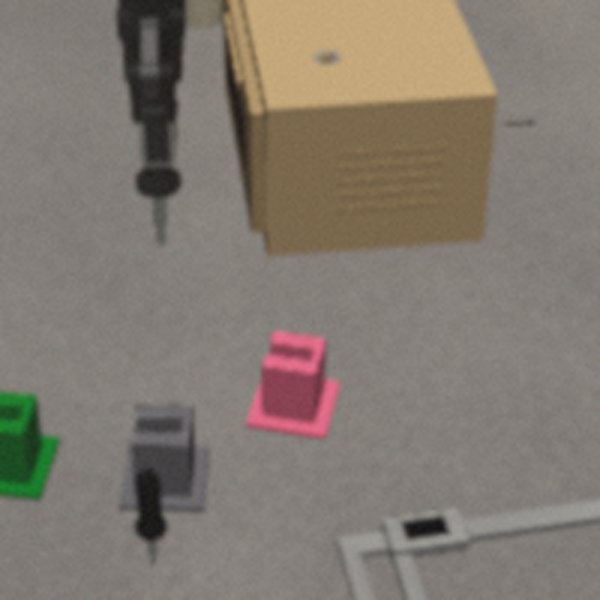

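The stylus is held upright and the grey rest is now empty. Now I'll move over the recess.

play_rows:
  rows:
    - {"x": 1.5,"y": -3.8,"z": 0,"ax": 0,"ay": 0,"az": 0}
    - {"x": 3,"y": -7.6,"z": 0,"ax": 0,"ay": 0,"az": 0}
    - {"x": 4.5,"y": -11.4,"z": 0,"ax": 0,"ay": 0,"az": 0}
    - {"x": 6,"y": -15.2,"z": 0,"ax": 0,"ay": 0,"az": 0}
    - {"x": 7.5,"y": -19,"z": 0,"ax": 0,"ay": 0,"az": 0}

```text
time: 11.7
tool_pos: [0.5503, -0.1473, 0.2788]
tcp_rot: [1.0, 0.0, -0.002, 0.001]
force: [0.2, -0.9, -0.3]
opening: 0.176
```

play_rows:
  rows:
    - {"x": 1.4,"y": -3.8,"z": 0,"ax": 0,"ay": 0,"az": 0}
    - {"x": 2.8,"y": -7.6,"z": 0,"ax": 0,"ay": 0,"az": 0}
    - {"x": 4.2,"y": -11.4,"z": 0,"ax": 0,"ay": 0,"az": 0}
    - {"x": 5.3,"y": -15,"z": 0,"ax": 0,"ay": 0,"az": 0}
    - {"x": 5.3,"y": -15,"z": 0,"ax": 0,"ay": 0,"az": 0}

```text
time: 12.12
tool_pos: [0.6033, 0.0098, 0.2762]
tcp_rot: [1.0, 0.003, -0.003, -0.002]
force: [-0.4, -0.8, -0.7]
opening: 0.178
```

play_rows:
  rows:
    - {"x": 0,"y": 0,"z": 0,"ax": 0,"ay": 0,"az": 0}
    - {"x": 0,"y": 0,"z": 0,"ax": 0,"ay": 0,"az": 0}

```text
time: 12.28
tool_pos: [0.6023, 0.0109, 0.2742]
tcp_rot: [1.0, 0.004, -0.005, -0.002]
force: [0.4, 0.5, -0.4]
opening: 0.178
```

```bash
python3 -c "
from h import *
goto(.6067,-.0015,.235,0)"
```

```text
t 12.28 pos [0.6023 0.0109 0.2742] F [ 0.4  0.5 -0.4] shift cm [0.47 1.26 3.91] turn [-0.25  0.6   0.46]
```

play_rows:
  rows:
    - {"x": 0.3,"y": 0.8,"z": 1,"ax": -0.2,"ay": 0.6,"az": 0.4}
    - {"x": 0.5,"y": 1.25,"z": 2.5,"ax": -0.2,"ay": 0.6,"az": 0.4}
    - {"x": 0.5,"y": 1.25,"z": 3.7,"ax": -0.2,"ay": 0.6,"az": 0.4}
    - {"x": 0.5,"y": 1.25,"z": 3.7,"ax": -0.2,"ay": 0.6,"az": 0.4}
    - {"x": 0.5,"y": 1.25,"z": 3.7,"ax": -0.2,"ay": 0.6,"az": 0.4}

```text
time: 12.7
tool_pos: [0.6061, -0.0027, 0.236]
tcp_rot: [1.0, -0.001, -0.001, -0.001]
force: [-1.0, -0.6, 0.1]
opening: 0.18
```

```bash
cat > tip.py <<'E'
from h import *
import sys
goto(.6067,-.0015,.222,0)
for n,b in [('wrist',(130,350,200,370)),('side',(130,230,240,380)),('scene',(140,240,240,380))]:
    f=grab(n); s=f['s']; R=Ro.from_quat(s['tcp_rot']).as_matrix(); tip=s['tool_pos']+R@[0,0,.067]
    im=f['image'].copy(); k=4; a=cv2.resize(im[b[0]:b[1],b[2]:b[3]],None,fx=k,fy=k,interpolation=cv2.INTER_CUBIC)
    for X,c in [((.6067,-.0015,.15),(255,0,0)),(tip,(0,255,0))]:
        p=proj(f,X); q=((p-[b[2],b[0]])*k).astype(int); cv2.drawMarker(a,tuple(int(i) for i in q),c,0,16,1); print(n,p)
    if a.shape[0]>600: a=a[-600:] if False else cv2.resize(a,None,fx=.66,fy=.66)
    cv2.imwrite(f'pics/{sys.argv[1]}_{n}.png',a[:,:,::-1])
E
python3 tip.py a
```

```text
t 12.7 pos [ 0.6061 -0.0027  0.236 ] F [-1.  -0.6  0.1] shift cm [ 0.07 -0.12  1.4 ] turn [-0.07  0.16 -0.06]
wrist [285.19660417 214.31151412]
wrist [286.57764488 223.86577271]
side [308.47909412 188.56021044]
side [308.6558856  181.88864823]
scene [296.00950386 196.16392644]
scene [296.41910238 192.33940607]
```

View pics/a_wrist.png

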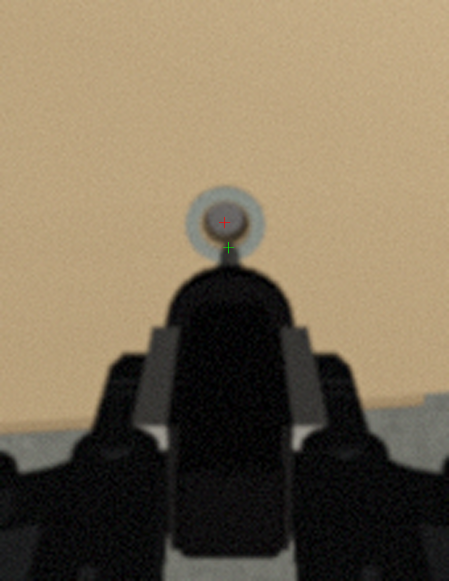

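View pics/a_side.png

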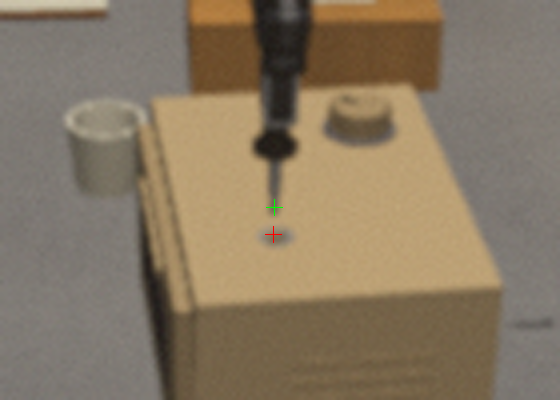

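View pics/a_scene.png

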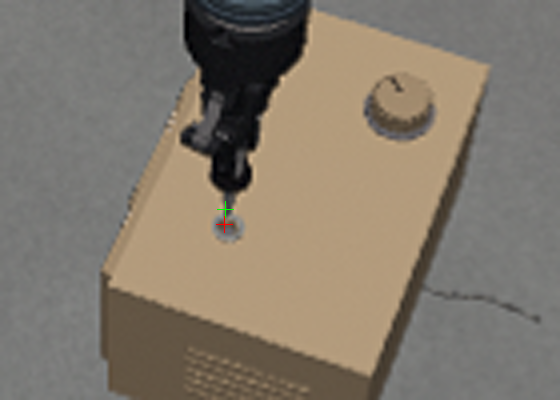

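Tip and recess agree to within about 1–2 mm in all three views. I'll go lower.

play_rows:
  rows:
    - {"x": 0.1,"y": -0.1,"z": 0.4,"ax": 0,"ay": 0,"az": 0}
    - {"x": 0.1,"y": -0.1,"z": 0.9,"ax": 0,"ay": 0,"az": 0}
    - {"x": 0.1,"y": -0.1,"z": 1.2,"ax": 0,"ay": 0,"az": 0}
    - {"x": 0.1,"y": -0.1,"z": 1.2,"ax": 0,"ay": 0,"az": 0}

```text
time: 13.18
tool_pos: [0.6079, -0.0008, 0.225]
tcp_rot: [1.0, 0.0, -0.0, -0.0]
force: [-0.7, -0.7, -1.0]
opening: 0.179
```

```bash
python3 tip.py b
```

```text
t 13.18 pos [ 0.6079 -0.0008  0.225 ] F [-0.7 -0.7 -1. ] shift cm [-0.12  0.07  0.3 ] turn [-0.05  0.01  0.02]
wrist [287.58338411 221.61808552]
wrist [286.57524695 223.86978686]
side [308.47909412 188.56021044]
side [309.05262674 185.54991956]
scene [296.00950386 196.16392644]
scene [296.77111731 194.48342049]
```

View pics/b_wrist.png

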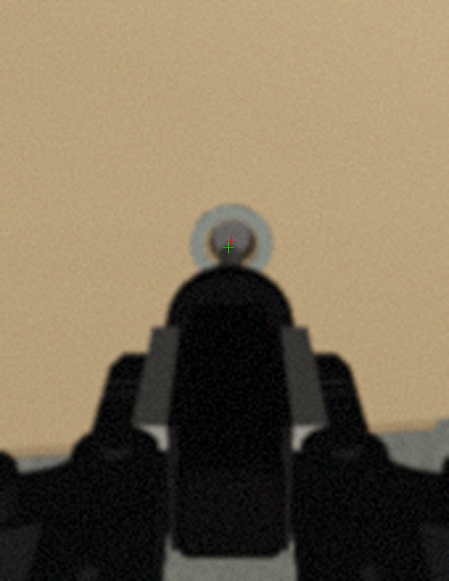

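View pics/b_side.png

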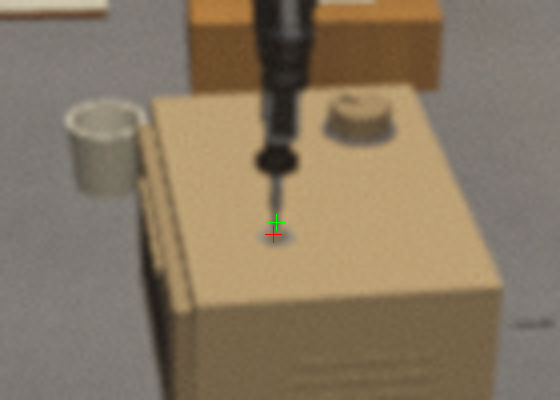

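play_rows:
  rows:
    - {"x": -0.1,"y": 0.05,"z": 0.4,"ax": 0,"ay": 0,"az": 0}
    - {"x": -0.1,"y": 0.05,"z": 0.8,"ax": 0,"ay": 0,"az": 0}
    - {"x": -0.1,"y": 0.05,"z": 1.1,"ax": 0,"ay": 0,"az": 0}
    - {"x": -0.1,"y": 0.05,"z": 1.1,"ax": 0,"ay": 0,"az": 0}

```text
time: 13.67
tool_pos: [0.6068, -0.0013, 0.2139]
tcp_rot: [1.0, 0.0, -0.0, -0.0]
force: [0.0, 0.4, -0.2]
opening: 0.183
```

play_rows:
  rows:
    - {"x": 0,"y": 0,"z": 0.3,"ax": 0,"ay": 0,"az": 0}
    - {"x": 0,"y": 0,"z": 0.6,"ax": 0,"ay": 0,"az": 0}
    - {"x": 0,"y": 0,"z": 0.6,"ax": 0,"ay": 0,"az": 0}

```text
time: 13.92
tool_pos: [0.6071, -0.0014, 0.2077]
tcp_rot: [1.0, 0.0, 0.0, -0.0]
force: [0.9, 0.6, 3.4]
opening: 0.177
```

play_rows:
  rows:
    - {"x": 0,"y": 0,"z": 0.2,"ax": 0,"ay": 0,"az": 0}
    - {"x": 0,"y": 0,"z": 0.4,"ax": 0,"ay": 0,"az": 0}
    - {"x": 0,"y": 0,"z": 0.4,"ax": 0,"ay": 0,"az": 0}

```text
time: 14.17
tool_pos: [0.6075, -0.0014, 0.2061]
tcp_rot: [1.0, 0.0, 0.001, -0.0]
force: [-2.5, 0.8, 12.4]
opening: 0.177
```

12 N with the travel stopped is well past the 4 N spring, so the button is bottomed out. Holding.

play_rows:
  rows:
    - {"x": 0,"y": 0,"z": 0.15,"ax": 0,"ay": 0,"az": 0}
    - {"x": 0,"y": 0,"z": 0.15,"ax": 0,"ay": 0,"az": 0}
    - {"x": 0,"y": 0,"z": 0.15,"ax": 0,"ay": 0,"az": 0}
    - {"x": 0,"y": 0,"z": 0.15,"ax": 0,"ay": 0,"az": 0}
    - {"x": 0,"y": 0,"z": 0.15,"ax": 0,"ay": 0,"az": 0}

```text
time: 14.58
tool_pos: [0.6075, -0.0014, 0.2064]
tcp_rot: [1.0, 0.0, 0.002, 0.0]
force: [-3.2, 0.7, 10.1]
opening: 0.178
```

play_rows:
  rows:
    - {"x": 0,"y": 0,"z": 0.15,"ax": 0,"ay": 0,"az": 0}
    - {"x": 0,"y": 0,"z": 0.15,"ax": 0,"ay": 0,"az": 0}
    - {"x": 0,"y": 0,"z": 0.15,"ax": 0,"ay": 0,"az": 0}
    - {"x": 0,"y": 0,"z": 0.15,"ax": 0,"ay": 0,"az": 0}
    - {"x": 0,"y": 0,"z": 0.15,"ax": 0,"ay": 0,"az": 0}

```text
time: 15.0
tool_pos: [0.6074, -0.0014, 0.2064]
tcp_rot: [1.0, 0.0, 0.002, 0.0]
force: [-3.1, -0.3, 9.2]
opening: 0.181
```

play_rows:
  rows:
    - {"x": 0,"y": 0,"z": 0.15,"ax": 0,"ay": 0,"az": 0}
    - {"x": 0,"y": 0,"z": 0.15,"ax": 0,"ay": 0,"az": 0}
    - {"x": 0,"y": 0,"z": 0.15,"ax": 0,"ay": 0,"az": 0}
    - {"x": 0,"y": 0,"z": 0.15,"ax": 0,"ay": 0,"az": 0}
    - {"x": 0,"y": 0,"z": 0.15,"ax": 0,"ay": 0,"az": 0}

```text
time: 15.42
tool_pos: [0.6073, -0.0013, 0.2064]
tcp_rot: [1.0, 0.0, 0.003, 0.0]
force: [-2.1, 0.4, 9.3]
opening: 0.179
```

```bash
python3 tip.py c
```

```text
t 15.42 pos [ 0.6073 -0.0013  0.2064] F [-2.1  0.4  9.3] shift cm [-0.05  0.02 -1.56] turn [ 0.04 -0.33  0.04]
wrist [286.76586902 230.43827282]
wrist [286.5689612  223.87927849]
side [308.47909412 188.56021044]
side [308.77703593 192.08689458]
scene [296.00950386 196.16392644]
scene [296.16604783 198.30937791]
```

View pics/c_side.png

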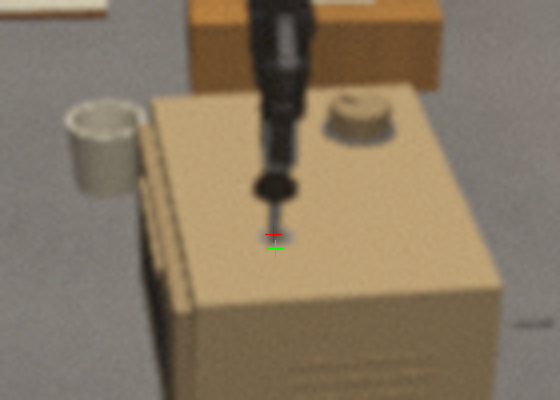

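View pics/c_wrist.png

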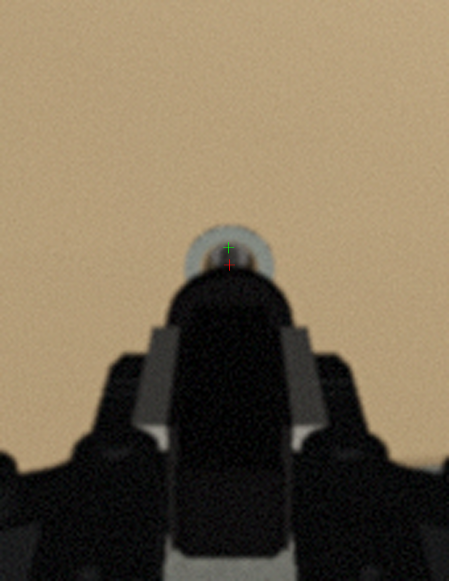

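The steady 9–10 N shows a hard stop. I'll push a little harder for another second to confirm there is no travel left.

play_rows:
  rows:
    - {"x": -0.05,"y": 0,"z": 0.3,"ax": 0,"ay": -0.3,"az": 0}
    - {"x": -0.05,"y": 0,"z": 0.5,"ax": 0,"ay": -0.3,"az": 0}
    - {"x": -0.05,"y": 0,"z": 0.5,"ax": 0,"ay": -0.3,"az": 0}
    - {"x": -0.05,"y": 0,"z": 0.5,"ax": 0,"ay": -0.3,"az": 0}
    - {"x": -0.05,"y": 0,"z": 0.5,"ax": 0,"ay": -0.3,"az": 0}

```text
time: 15.98
tool_pos: [0.6076, -0.0013, 0.2057]
tcp_rot: [1.0, 0.001, 0.003, 0.001]
force: [-6.3, 1.7, 20.6]
opening: 0.18
```

play_rows:
  rows:
    - {"x": 0,"y": 0,"z": 0.4,"ax": 0,"ay": 0,"az": 0}
    - {"x": 0,"y": 0,"z": 0.4,"ax": 0,"ay": 0,"az": 0}
    - {"x": 0,"y": 0,"z": 0.4,"ax": 0,"ay": 0,"az": 0}
    - {"x": 0,"y": 0,"z": 0.4,"ax": 0,"ay": 0,"az": 0}
    - {"x": 0,"y": 0,"z": 0.4,"ax": 0,"ay": 0,"az": 0}

```text
time: 16.4
tool_pos: [0.6082, -0.0013, 0.2057]
tcp_rot: [1.0, 0.001, 0.005, 0.001]
force: [-5.0, 1.5, 19.6]
opening: 0.174
```

play_rows:
  rows:
    - {"x": 0,"y": 0,"z": 0.4,"ax": 0,"ay": 0,"az": 0}
    - {"x": 0,"y": 0,"z": 0.4,"ax": 0,"ay": 0,"az": 0}
    - {"x": 0,"y": 0,"z": 0.4,"ax": 0,"ay": 0,"az": 0}
    - {"x": 0,"y": 0,"z": 0.4,"ax": 0,"ay": 0,"az": 0}
    - {"x": 0,"y": 0,"z": 0.4,"ax": 0,"ay": 0,"az": 0}

```text
time: 16.82
tool_pos: [0.6088, -0.0012, 0.2056]
tcp_rot: [1.0, 0.001, 0.007, 0.002]
force: [-5.6, 0.5, 19.5]
opening: 0.18
```

Doubling the force moved it only 0.7 mm, so the button is fully down. I'll withdraw straight up.

play_rows:
  rows:
    - {"x": 0,"y": 0,"z": -0.7,"ax": 0,"ay": 0,"az": 0}
    - {"x": 0,"y": 0,"z": -2,"ax": 0,"ay": 0,"az": 0}
    - {"x": 0,"y": 0,"z": -4,"ax": 0,"ay": 0,"az": 0}
    - {"x": 0,"y": 0,"z": -7,"ax": 0,"ay": 0,"az": 0}
    - {"x": 0,"y": 0,"z": -7,"ax": 0,"ay": 0,"az": 0}

```text
time: 17.23
tool_pos: [0.61, -0.0013, 0.2814]
tcp_rot: [1.0, 0.001, 0.011, 0.002]
force: [0.2, -0.1, 1.4]
opening: 0.178
```

```bash
python3 -c "
from h import *
goto(.475,-.339,.27,0)"
```

```text
t 17.23 pos [ 0.61   -0.0013  0.2814] F [ 0.2 -0.1  1.4] shift cm [-13.58  33.74   1.  ] turn [ 0.27 -1.28  0.09]
```

play_rows:
  rows:
    - {"x": -1.5,"y": 3.8,"z": 0,"ax": 0.3,"ay": -1.3,"az": 0}
    - {"x": -3,"y": 7.6,"z": 0,"ax": 0.3,"ay": -1.3,"az": 0}
    - {"x": -4.5,"y": 11.4,"z": 0,"ax": 0.3,"ay": -1.3,"az": 0}
    - {"x": -6,"y": 15.2,"z": 0,"ax": 0.3,"ay": -1.3,"az": 0}
    - {"x": -7.5,"y": 19,"z": 0,"ax": 0.3,"ay": -1.3,"az": 0}

```text
time: 17.65
tool_pos: [0.5343, -0.1927, 0.2803]
tcp_rot: [1.0, 0.001, -0.0, -0.0]
force: [0.7, -0.3, -1.5]
opening: 0.177
```

```bash
python3 -c "
from h import *
goto(.475,-.339,.27,0)"
```

```text
t 17.65 pos [ 0.5343 -0.1927  0.2803] F [ 0.7 -0.3 -1.5] shift cm [-5.97 14.62  1.03] turn [-0.03  0.03  0.14]
```

play_rows:
  rows:
    - {"x": -1.5,"y": 3.8,"z": 0,"ax": 0,"ay": 0,"az": 0}
    - {"x": -3,"y": 7.6,"z": 0,"ax": 0,"ay": 0,"az": 0}
    - {"x": -4.5,"y": 11.4,"z": 0,"ax": 0,"ay": 0,"az": 0}
    - {"x": -6,"y": 14,"z": 2,"ax": 0,"ay": 0,"az": 0}
    - {"x": -6,"y": 14.2,"z": 5,"ax": 0,"ay": 0,"az": 0}

```text
time: 18.07
tool_pos: [0.4732, -0.3416, 0.2322]
tcp_rot: [1.0, -0.001, 0.001, 0.003]
force: [0.3, -0.6, -0.3]
opening: 0.177
```

play_rows:
  rows:
    - {"x": 0,"y": 0,"z": 2,"ax": 0,"ay": 0,"az": 0}
    - {"x": 0,"y": 0,"z": 4,"ax": 0,"ay": 0,"az": 0}
    - {"x": 0,"y": 0,"z": 4.5,"ax": 0,"ay": 0,"az": 0}
    - {"x": 0,"y": 0,"z": 4.5,"ax": 0,"ay": 0,"az": 0}

```text
time: 18.4
tool_pos: [0.4723, -0.341, 0.1852]
tcp_rot: [1.0, -0.001, -0.0, 0.002]
force: [-0.2, -0.3, -0.7]
opening: 0.176
```

```bash
cat > tip2.py <<'E'
from h import *
import sys
goto(.475,-.339,.135,0)
for n,b in [('wrist',(60,280,200,370)),('side',(270,370,180,320)),('scene',(230,330,130,270))]:
    f=grab(n); s=f['s']; R=Ro.from_quat(s['tcp_rot']).as_matrix(); tip=s['tool_pos']+R@[0,0,.067]
    im=f['image'].copy(); k=4; a=cv2.resize(im[b[0]:b[1],b[2]:b[3]],None,fx=k,fy=k,interpolation=cv2.INTER_CUBIC)
    for X,c in [((.475,-.339,.055),(255,0,0)),(tip,(0,255,0))]:
        p=proj(f,X); q=((p-[b[2],b[0]])*k).astype(int); cv2.drawMarker(a,tuple(int(i) for i in q),c,0,16,1); print(n,p)
    if a.shape[0]>600: a=cv2.resize(a,None,fx=.66,fy=.66)
    cv2.imwrite(f'pics/{sys.argv[1]}_{n}.png',a[:,:,::-1])
E
python3 tip2.py d
```

```text
t 18.4 pos [ 0.4723 -0.341   0.1852] F [-0.2 -0.3 -0.7] shift cm [ 0.27 -0.22  5.02] turn [ 0.2   0.02 -0.17]
wrist [283.87127209 196.91682638]
wrist [286.56811668 223.86817985]
side [256.09583983 310.53082511]
side [254.01507912 288.26317379]
scene [197.62465636 290.69965846]
scene [193.82535586 281.70490695]
```

View pics/d_wrist.png

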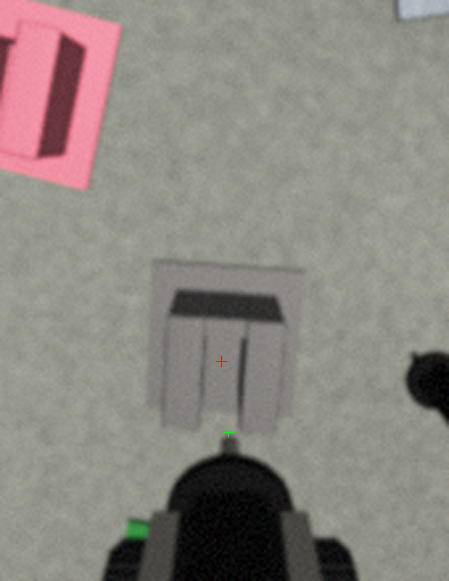

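View pics/d_side.png

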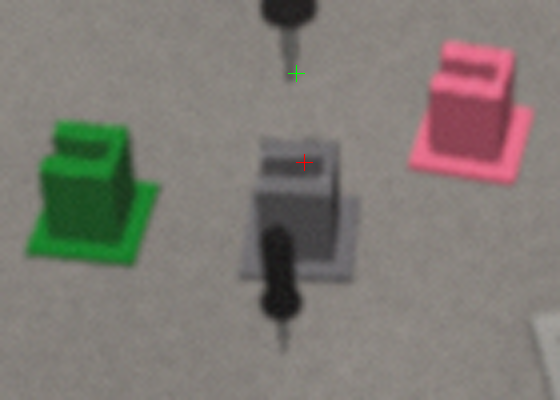

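View pics/d_scene.png

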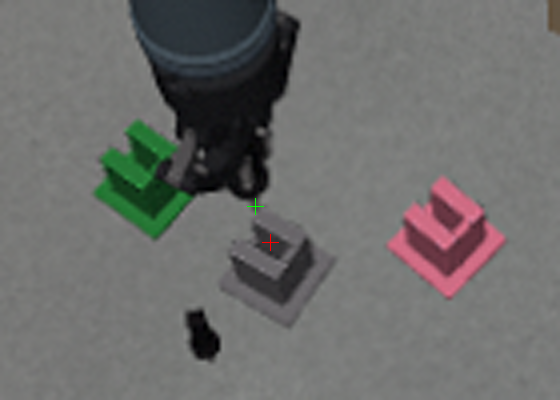

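Red is the target, in the slot at (221,362) of the wrist crop, and the slot's centre line is near column 223. Green is the predicted tip. I'll align to y≈−0.3395 and go lower.

play_rows:
  rows:
    - {"x": 0.1,"y": -0.15,"z": 1.5,"ax": 0.2,"ay": 0,"az": 0}
    - {"x": 0.1,"y": -0.15,"z": 3,"ax": 0.2,"ay": 0,"az": 0}
    - {"x": 0.1,"y": -0.15,"z": 4.6,"ax": 0.2,"ay": 0,"az": 0}
    - {"x": 0.1,"y": -0.15,"z": 5.2,"ax": 0.2,"ay": 0,"az": 0}
    - {"x": 0.1,"y": -0.15,"z": 5.2,"ax": 0.2,"ay": 0,"az": 0}

```text
time: 18.97
tool_pos: [0.4752, -0.3406, 0.1362]
tcp_rot: [1.0, -0.001, 0.002, 0.002]
force: [-0.3, 0.9, -0.7]
opening: 0.176
```

```bash
python3 tip2.py e
```

```text
t 18.97 pos [ 0.4752 -0.3406  0.1362] F [-0.3  0.9 -0.7] shift cm [-0.02 -0.16  0.12] turn [ 0.23 -0.2  -0.09]
wrist [284.02037292 218.01811036]
wrist [286.56474821 223.87411706]
side [256.09583983 310.53082511]
side [256.23543181 306.03730159]
scene [197.62465636 290.69965846]
scene [196.85289617 289.48696883]
```

View pics/e_wrist.png

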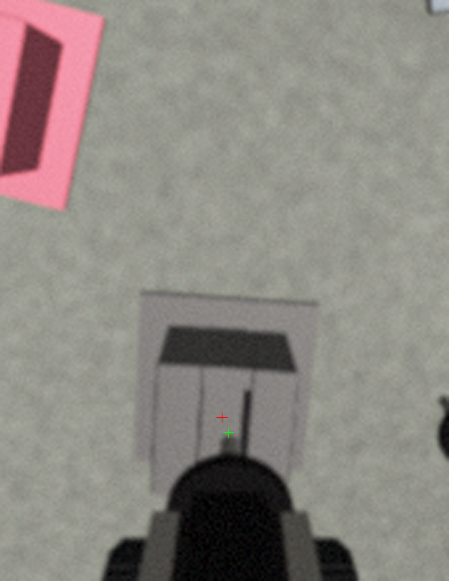

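View pics/e_side.png

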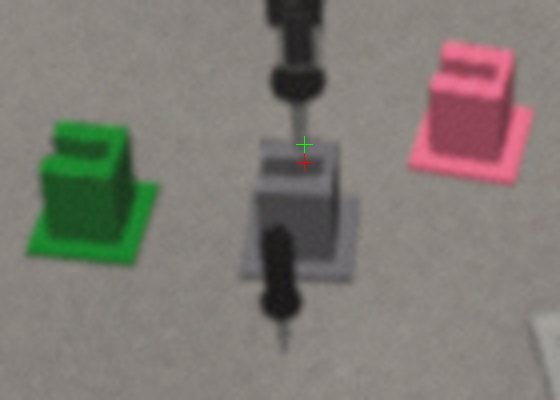

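View pics/e_scene.png

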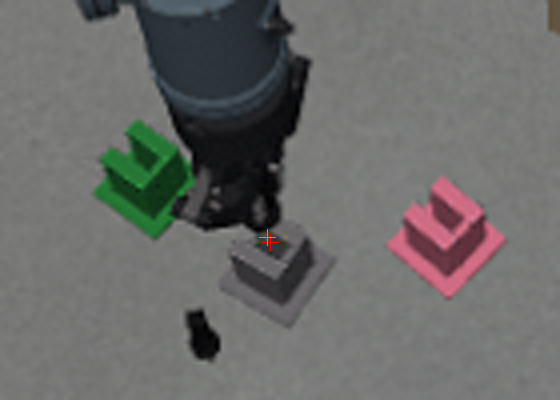

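play_rows:
  rows:
    - {"x": -0.1,"y": -0.12,"z": 0.5,"ax": 0.2,"ay": -0.2,"az": 0}
    - {"x": -0.1,"y": -0.12,"z": 1,"ax": 0.2,"ay": -0.2,"az": 0}
    - {"x": -0.1,"y": -0.12,"z": 1.7,"ax": 0.2,"ay": -0.2,"az": 0}
    - {"x": -0.1,"y": -0.12,"z": 2.2,"ax": 0.2,"ay": -0.2,"az": 0}
    - {"x": -0.1,"y": -0.12,"z": 2.2,"ax": 0.2,"ay": -0.2,"az": 0}

```text
time: 19.53
tool_pos: [0.4744, -0.3399, 0.1144]
tcp_rot: [1.0, -0.001, 0.0, 0.001]
force: [0.4, 0.6, -0.5]
opening: 0.177
```

```bash
python3 tip2.py g
```

```text
t 19.53 pos [ 0.4744 -0.3399  0.1144] F [ 0.4  0.6 -0.5] shift cm [ 0.06 -0.09 -2.06] turn [ 0.06 -0.03 -0.11]
wrist [285.12038135 226.94359833]
wrist [286.57172886 223.87056499]
side [256.09583983 310.53082511]
side [256.07743018 313.36794345]
scene [197.62465636 290.69965846]
scene [197.60618425 292.11303861]
```

View pics/g_wrist.png

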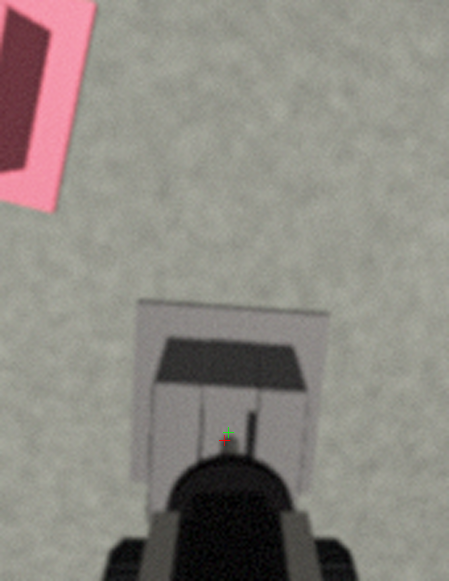

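View pics/g_side.png

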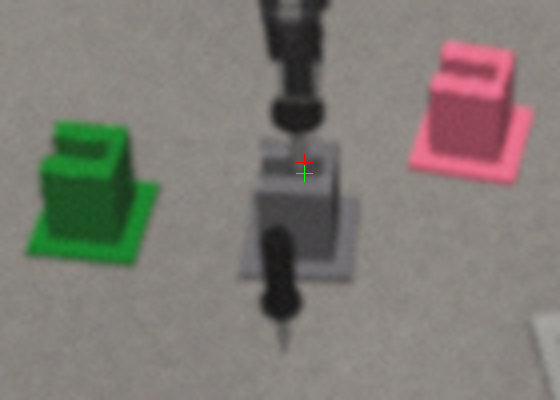

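The tip (229,440) is centred in the slot (about 201–255) and there is no force. I'll go down to the seat.

play_rows:
  rows:
    - {"x": 0,"y": -0.02,"z": 0.8,"ax": 0,"ay": 0,"az": 0}
    - {"x": 0,"y": -0.02,"z": 1.6,"ax": 0,"ay": 0,"az": 0}
    - {"x": 0,"y": -0.02,"z": 2.3,"ax": 0,"ay": 0,"az": 0}
    - {"x": 0,"y": -0.02,"z": 3,"ax": 0,"ay": 0,"az": 0}
    - {"x": 0,"y": -0.02,"z": 3.2,"ax": 0,"ay": 0,"az": 0}

```text
time: 20.1
tool_pos: [0.4744, -0.3398, 0.082]
tcp_rot: [1.0, -0.001, 0.0, 0.0]
force: [-0.3, 0.2, -1.1]
opening: 0.179
```

play_rows:
  rows:
    - {"x": 0,"y": 0,"z": 0.2,"ax": 0,"ay": 0,"az": 0}
    - {"x": 0,"y": 0,"z": 0.4,"ax": 0,"ay": 0,"az": 0}
    - {"x": 0,"y": 0,"z": 0.4,"ax": 0,"ay": 0,"az": 0}

```text
time: 20.35
tool_pos: [0.4745, -0.3398, 0.0788]
tcp_rot: [1.0, -0.001, 0.0, 0.001]
force: [-1.2, 1.3, 4.2]
opening: 0.18
```

Seated with 4 N, so I'll release.

play_rows:
  rows:
    - {"x": 0,"y": 0,"z": 0,"ax": 0,"ay": 0,"az": 0}
    - {"x": 0,"y": 0,"z": 0,"ax": 0,"ay": 0,"az": 0}
    - {"x": 0,"y": 0,"z": 0,"ax": 0,"ay": 0,"az": 0}
    - {"x": 0,"y": 0,"z": 0,"ax": 0,"ay": 0,"az": 0}
    - {"x": 0,"y": 0,"z": 0,"ax": 0,"ay": 0,"az": 0}
  grip: 0.6

```text
time: 20.77
tool_pos: [0.4744, -0.3398, 0.0787]
tcp_rot: [1.0, -0.001, 0.0, 0.001]
force: [0.1, 0.2, -0.3]
opening: 0.603
```

play_rows:
  rows:
    - {"x": 0,"y": 0,"z": -2,"ax": 0,"ay": 0,"az": 0}
    - {"x": 0,"y": 0,"z": -5,"ax": 0,"ay": 0,"az": 0}
    - {"x": 0,"y": 0,"z": -9,"ax": 0,"ay": 0,"az": 0}
    - {"x": 0,"y": 0,"z": -13,"ax": 0,"ay": 0,"az": 0}
    - {"x": 0,"y": 0,"z": -16,"ax": 0,"ay": 0,"az": 0}

```text
time: 21.18
tool_pos: [0.4748, -0.3401, 0.242]
tcp_rot: [1.0, -0.001, 0.001, 0.002]
force: [0.9, -0.1, 1.0]
opening: 0.599
```

play_rows:
  rows:
    - {"x": -3,"y": 0,"z": -1,"ax": 0,"ay": 0,"az": 0}
    - {"x": -6,"y": 0,"z": -1,"ax": 0,"ay": 0,"az": 0}
    - {"x": -8,"y": 0,"z": -1,"ax": 0,"ay": 0,"az": 0}
    - {"x": -8,"y": 0,"z": -1,"ax": 0,"ay": 0,"az": 0}
    - {"x": -8,"y": 0,"z": -1,"ax": 0,"ay": 0,"az": 0}

```text
time: 21.6
tool_pos: [0.3943, -0.34, 0.2522]
tcp_rot: [1.0, -0.002, 0.002, 0.002]
force: [-0.5, -0.3, -1.0]
opening: 0.598
```

```bash
python3 st.py w20
python3 - <<'E'
from h import *
f=grab('side','s20'); c=cv2.resize(f['image'][130:380,180:400],None,fx=2.4,fy=2.4,interpolation=cv2.INTER_CUBIC);cv2.imwrite('pics/s20c.png',c[:,:,::-1])
g=grab('scene')
for n,f in [('side',f),('scene',g)]:
  for t in ['door_edge','timer_mark','pot','caliper']:
    for r in finder.landmark_of(f,t)[:1]: print(n,t,r['score'],np.round(r['centre'],1),depth_pt(f,*r['centre']))
E
```

```text
t 21.6 pos [ 0.3943 -0.34    0.2522] F [-0.5 -0.3 -1. ] shift cm [ 0.57 -0.01  0.22] turn [ 0.21 -0.18 -0.2 ]
[[-0.0055 -0.9548 -0.2971  0.4707]
 [-1.      0.0063 -0.0018 -0.34  ]
 [ 0.0036  0.2971 -0.9548  0.3963]
 [ 0.      0.      0.      1.    ]]
0.002 1855 [ 0.4736 -0.3409  0.0043] ((0.4750361144542694, -0.3421044945716858), (0.08988218754529953, 0.09906154870986938), 89.70494079589844)
0.048 819 [ 0.4713 -0.3383  0.0562] ((0.4701172113418579, -0.3389471769332886), (0.040229108184576035, 0.04067376255989075), 85.72215270996094)
0.0585 238 [ 0.4718 -0.34    0.0623] ((0.4716528058052063, -0.34128502011299133), (0.029877260327339172, 0.02750474028289318), 89.28074645996094)
0.115 387 [ 0.472 -0.34   0.122] ((0.47193992137908936, -0.34002766013145447), (0.016074219718575478, 0.0153773482888937), 89.6875228881836)
stylus 0.41 [281.7, 112.4] [ 0.4705 -0.3369  0.122 ]
stylus_handle 0.8 [360.5, 118.7] [ 0.4645 -0.4115  0.0856]
stylus_handle 0.76 [285.6, 111.2] [ 0.4714 -0.3401  0.1223]
rest 0.93 [284.6, 113.6] [ 0.4695 -0.3393  0.1223]
rest 0.69 [218.6, 22.4] [ 0.5558 -0.2756  0.0561]
side door_edge 0.82 [280.  185.1] [0.53482103 0.03798418 0.1389749 ]
side timer_mark 0.71 [323.5 156.5] [0.658045   0.14023036 0.16840701]
side caliper 0.72 [368.7 345.7] [ 0.70666393 -0.40240027  0.00748823]
scene door_edge 0.84 [283.6 171.4] [0.53598011 0.06726767 0.13760099]
scene timer_mark 0.81 [340.3 159. ] [0.67175436 0.15946224 0.16914536]
scene pot 0.8 [308.6 134.1] [0.51079193 0.32032244 0.01748538]
scene caliper 0.64 [264.5 351.2] [ 0.70563666 -0.39564143  0.00759036]
```

View pics/s20c.png

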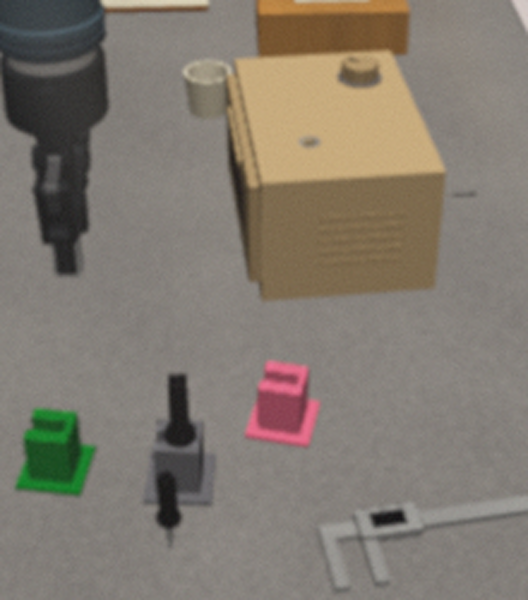

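View pics/w20.png

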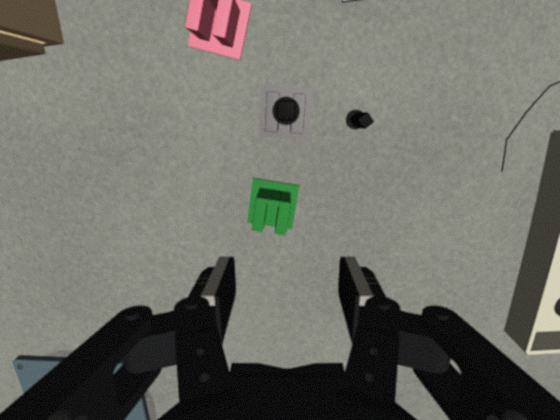

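```bash
python3 -c "
from station import *
print(order.hand_in())"
```

```text
the job is handed in; nothing more can be done
None
```

I carried out all three steps in the order asked and handed the job in at about 22 s; no verdict was reported.

- **Door:** I pushed it up until it stopped hard at about 16 N. Afterwards its upper edge measured x ≈ 0.535–0.543 m and z ≈ 0.138–0.146 m, depending on the camera. The shut position should be about x = 0.536 m and z = 0.139 m, so the scene camera's first reading (0.543, 0.146) was several millimetres off. The other readings and the pictures show the door shut.
- **Button:** I pressed it with the stylus tip and held it for about 2.6 s at 9–20 N, against a spring of about 4 N. Doubling the force moved the tip only 0.7 mm further, so I took it as fully down. The measured tip depth was about 1–2 mm short of nominal, which is within the calibration error.
- **Stylus:** It is back upright in the grey rest. Its collar and handle top line up within about 1.5 mm, and its top is at 122 mm, the same height as at the start. It sits about 3 mm from where it was along the slot, but still seated.
- **Left alone:** I didn't touch the knob, pot, caliper or look-alikes. The last pictures show them in place; only the chestpiece, shut inside the box, could not be seen.

The gripper was clear of everything at hand-in.

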